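# Clamp a white panel on the leaning rest with a tapped wedge

### The job

Take the white panel out of the rack and stand it, long edge down, on the narrow ledge of the leaning panel rest, roughly centred and flat against the two back slats, and let go of it. Then pick up the mallet and tap the red end of the orange wedge with it (the wedge is not to be pushed with the gripper) until the wedge stops advancing and holds the panel tight, and lay the mallet back flat on its green mat. Leave the dark panel in the rack and the other things on the bench where they are.

Things in the scene. Friction and masses are not known exactly. Their poses are not given: they have to be found in the camera images.
- panel_center (a point): white laminate panel, 18 mm thick (its x), 180 mm long (y), 120 mm high (z), 0.2 to 0.4 kg; point at its centre. Starts standing on a long edge, loose fit, in one of the two rack slots (lips 42 mm above the table, panel top 132 mm). Both faces and both long edges are alike. Grip it across its 18 mm at the middle of the top edge.
- oak_center (a point): dark brown panel of the same size as the white one, in the other slot of the rack; its centre. To be left there.
- rack: plywood rack, 170 mm (x) by 150 mm (y), fixed; origin under its centre. Two slots along its y, at x = -42 and +42 mm, floors 12 mm above the table; panels stand in them with their length along the rack's y.
- rest: fixed plywood base under the cradle, 110 mm (x) by 250 mm (y); origin on the table under its middle, z up. The cradle's origin is at (15, 0, 62) mm in this frame. In front of the cradle's ledge (cradle x below -17 mm) a track 3 mm lower than the ledge carries the wedge; an aluminium guide rail before it reaches cradle z = 18 mm.
- cradle: tilted top of the rest. Origin at the ledge top's back edge, mid-length; y along the ledge, z up the backrest (leans 12 deg away from the robot), x square into the slats. Ledge top z = 0, x -16 to 0 mm, y -100 to 100. Slats: faces at x = 0, 34 mm wide at y = -60 and 60, up to z = 71. A seated panel's centre is at (-9, 0, 60), its axes along the cradle's.
- wedge_tail (a point): centre of the flat red striking face (36 x 28 mm) of the orange wedge; it looks along the cradle's -y and is struck towards +y. Wedge 150 mm long, 26 mm high, captive on its track before the panel's place. At joint zero it leaves 27 mm between itself and the slats, and the red face is 169 mm from the cradle's middle, clear of the rest.
- wedge (a joint): travel of the wedge along its track, m; 0 = drawn back, 0.075 = stop if no panel is in. It moves along the cradle's +y and, at 1 in 6, towards the slats; against a seated panel it comes tight at about 0.056. It drags with about 2.5 N and stays where it is left.
- mallet_grip (a point): mallet lying flat on the mat, 0.25 to 0.4 kg; point on the handle's axis where it is best gripped, 25 mm above its underside. Handle along its x, 26 mm wide (y), 24 mm high. Head: black block centred at x = +60 mm, 40 (x) by 90 (y) by 50 mm high, flat striking faces at y = -45 and +45. 36 mm wide pommel at x = -125; it lies level on head and pommel.
- mat: green work mat, 300 mm (x) by 170 mm (y), 4 mm thick, fixed; origin under its centre.
- tin_mid (a point): green tin, 74 mm across, 100 mm high; bystander, its centre
- roller_mid (a point): hand roller with red handle, 45 mm high, about 150 mm long; bystander lying in front of the rest; point at the middle of the rubber roller, handle towards its -x
- driver_mid (a point): screwdriver; bystander, a point on it
- tape_mid (a point): yellow tape measure, 70 x 35 x 65 mm; bystander, its centre
- shim_mid (a point): blue packing block, 110 x 30 x 20 mm; bystander, its centre
Mind the look-alikes: they are no part of the job. Leave any yellow look-alike of the part that bears panel_center alone.

How it is judged:
By the outcome, as a careful person would: the job done as asked, in the order asked, and still so for the second after the job is handed in, with the robot touching nothing.
It also fails if it takes over 58 s, if anything falls off the work surface, if the arm or the gripper's body presses on something with over 40 N, if the wrist force passes 120 N, or if a joint passes its speed limit or range.

### The arm

A 6-joint arm with a two-finger parallel gripper is mounted at the origin on the work surface. World frame = base frame: x ahead of the robot, y to its left, z up, the work surface at z = 0. Lengths are in mm, angles in rad, forces in N, time in s.
With the tool pointing down it reaches from about 350 to 875 mm from the base axis. Payload 4.2 kg.
Tool frame: the origin (TCP) lies at the very end of the fingers, on their centre line; the grasp point (between the pads) lies 19 mm behind it; z points along the fingers, y is the line along which they close (so a half turn about z gives the same grasp; the last joint's range is limited). The gripper opens to 85 mm and grips with 20 to 120 N. Pads are 22 mm wide; open, the fingers measure 114 mm over their backs; the gripper's body (76 mm by 85 mm) begins 54 mm behind the grasp point. The pads swing forward as they close: fully open they stand 13 mm farther back than shut.
Start: joints at [1.479, 0.385, 0.008, 0, -1.194, -0.259], TCP at [214.748, 586.926, 200.012] pointing down, gripper open.
Joint ranges: [-3.14, 3.14], [-1.21, 2.06], [-1.07, 1.41], [-3.16, 2.05], [-2.99, -0.16], [-3.1, 3.1]. Speed limits (rad/s): [2.79, 2.79, 3.14, 3.14, 3.14, 3.14].

### API

Orientations are given as a unit quaternion [x, y, z, w].
In Python, from bench import arm, optics gives the robot as it stands. The module is installed in compiled form; this text tells all that it offers.
- The arm moves only by the tool step_arm, never from a script. Its argument "motion" is a list of rows, each an object with "dr": the turn, a rotation vector about the tool's x, y, z in units of 8 degrees (1.0 is 8 degrees), a list of three; "slide": the shift along the tool's x, y, z in mm, a list of three; "jaw": the finger opening in mm, from 0 to 85.4. A call has exactly 8 rows; each row is the pose to reach, as a shift and turn from the pose commanded when the call began, along the tool's axes at that moment; what a row does not reach only later rows make up. A row lasts 1/8 s, in which the tool goes at most 62.5 mm and 10.7 degrees, less where a joint would pass 70% of its speed; a pose out of reach is approached as far as the arm can. A call with a gripper value outside its range is refused whole. The fingers move at their own pace and stop on an object; the grip force is fixed at half the most. Time passes only in rows, so rows that repeat a pose let the fingers close, or fill a call up. It gives the time, the measured TCP pose, the force, the opening and the grip force at its end, in the units of the state.
- arm.read_state(): the state, without advancing time (a new reading comes with each control period).
- optics.get_image(name): name is "scene" or "top" or "wrist"; returns the picture (384x512x3 uint8, blue, green, red); there is no depth.
- optics.camera_info(name): a dict with "camera_matrix" (3x3 intrinsics, pixels), "k1" (the pictures are not rectified: a ray, as slopes to the right and down, at radius r is drawn at 1 + k1 r^2 times it, then the intrinsics apply), "view" (4x4, takes a point from world to camera coordinates); the wrist camera has in their place "T_tool_cam" (4x4, takes a point from camera to tool coordinates, whose origin is the TCP and whose axes are the flange's). Camera axes: x right, y up, looking along -z (the intrinsics and any distortion apply to the point x, -y, -z); pixel columns grow to the right and rows downward; lengths in mm; the calibration is good to about 2 mm. A picture is of the moment at which its call begins: read the wrist's pose just before it. camera_info takes no time and is no camera call.
- arm.job_done(): hands the job in; it is judged then, once.
The state is a dict: "clock": time; "joints": joint angles; "joint_vel": joint speeds; "joint_efforts": joint torques, N m; "position": TCP position; "ee_rot": TCP orientation; "contact_force": force on the tool from outside, world axes, zero at the start; "wrist_torque": the same for the moment, N m; "gripper_width": finger opening in mm; "grasp_force": force on a finger pad.
Only numpy, scipy, OpenCV 4.12 (cv2) and the standard library are available. Lean on these libraries where they do the work, as an engineer would, in place of code of your own. Each camera call takes 0.05 s, during which the arm holds its last target. There are 200 camera calls.

## Working session

There is one attempt and no reset: what is moved stays moved. The work goes in short steps, Python scripts to look and compute and a tool call to move; the robot and the scene stay as the last step left them, time stands still between calls to the robot, and variables do not carry over. Pictures are saved under pics/ and viewed, at most 10 in all, crops included, and the job is handed in when it is done.

Besides the shell and the picture viewer there is one more tool, called as name([rows], argument=value, ...), one row to a line, values as JSON. step_arm: Moves the arm, as the interface text tells. Its arguments: {"type":"object","properties":{"motion":{"type":"array","items":{"type":"object","properties":{"dr":{"type":"array","items":{"type":"number"}},"slide":{"type":"array","items":{"type":"number"}},"jaw":{"type":"number"}}}}},"required":["motion"]}

```bash
mkdir -p pics; cat > h.py <<'E'
import numpy as np, cv2
from scipy.spatial.transform import Rotation as R
from bench import arm, optics
np.set_printoptions(precision=3,suppress=True)
def shot(n,f=None):
    im=np.asarray(optics.get_image(n)).copy()
    if f: cv2.imwrite('pics/'+f,im)
    return im
def cam(n):
    i=optics.camera_info(n); K=np.array(i['camera_matrix']); k1=i['k1']
    if 'view' in i: V=np.array(i['view'])
    else:
        s=arm.read_state(); T=np.eye(4); T[:3,:3]=R.from_quat(s['ee_rot']).as_matrix(); T[:3,3]=s['position']
        V=np.linalg.inv(T@np.array(i['T_tool_cam']))
    return K,k1,V
def ray(c,uv):
    K,k1,V=c
    d=cv2.undistortPoints(np.array([[uv]],float),K,np.array([k1,0,0,0.]))[0,0]
    Ri=V[:3,:3].T
    return -Ri@V[:3,3], Ri@np.array([d[0],-d[1],-1])
def onz(c,uv,z):
    o,d=ray(c,uv); return o+d*(z-o[2])/d[2]
def proj(c,p):
    K,k1,V=c; q=V[:3,:3]@np.array(p,float)+V[:3,3]
    x=np.array([q[0],-q[1]])/-q[2]; x=x*(1+k1*(x@x)); return K[:2,:2]@x+K[:2,2]
def tri(c1,u1,c2,u2):
    o1,d1=ray(c1,u1);o2,d2=ray(c2,u2)
    A=np.stack([d1,-d2],1); t=np.linalg.lstsq(A,o2-o1,rcond=None)[0]
    a,b=o1+d1*t[0],o2+d2*t[1]; return (a+b)/2,np.linalg.norm(a-b)
E
python3 - <<'E'
from h import *
shot('scene','scene0.png');shot('top','top0.png')
for n in('scene','top','wrist'):
    K,k1,V=cam(n);print(n,K[0],K[1],k1);print(V)
print(optics.camera_info('wrist')['T_tool_cam']);print(arm.read_state())
E
```

```text
scene [492.989   0.    248.806] [  0.    492.989 194.339] -0.21740504719687856
[[    0.618     0.786     0.006  -420.899]
 [   -0.476     0.368     0.799   170.795]
 [    0.626    -0.497     0.602 -1831.784]
 [    0.        0.        0.        1.   ]]
top [405.661   0.    249.632] [  0.    405.661 189.461] -0.08654837364186697
[[   -0.02     -1.       -0.007    92.134]
 [    0.975    -0.021     0.219  -558.024]
 [   -0.219    -0.003     0.976 -1232.082]
 [    0.        0.        0.        1.   ]]
wrist [284.348   0.    254.73 ] [  0.    284.348 192.879] -0.017418507542562273
[[  -0.344   -0.939    0.002  625.176]
 [   0.887   -0.326   -0.326   43.927]
 [   0.306   -0.111    0.945 -380.383]
 [   0.       0.       0.       1.   ]]
[[  -0.001    0.945    0.326   82.838]
 [   1.       0.       0.001   -0.95 ]
 [   0.       0.326   -0.945 -173.917]
 [   0.       0.       0.       1.   ]]
{'clock': 0.1, 'joints': array([ 1.479,  0.385,  0.007, -0.   , -1.194, -0.259]), 'joint_vel': array([-0.   , -0.002,  0.002,  0.002,  0.001,  0.   ]), 'joint_efforts': array([ -0.   , -39.332,  18.893,   4.198,  -0.003,   0.   ]), 'position': array([214.556, 586.411, 199.042]), 'ee_rot': array([ 0.985, -0.175, -0.   ,  0.001]), 'contact_force': array([-0.06 ,  0.622, -0.082]), 'wrist_torque': array([-0.017, -0.014,  0.074]), 'grasp_force': 0.0, 'gripper_width': 85.35268281294725}
```

View pics/scene0.png

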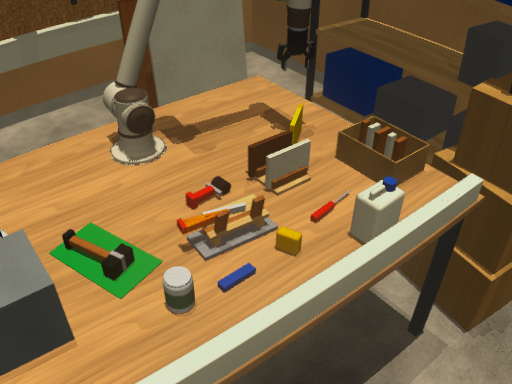

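View pics/top0.png

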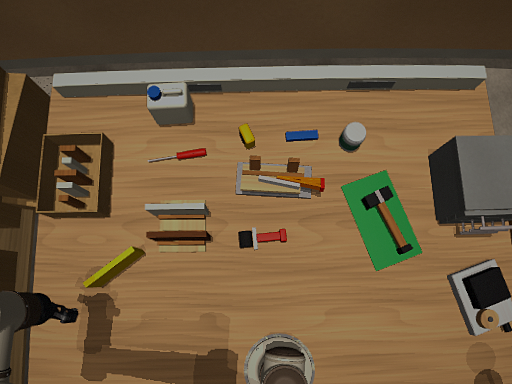

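The scene view shows the rack with the white panel (288,163) in front of the dark one (270,150), the rest at (232,225), the mallet at (100,252) on the mat, the roller at (208,192) and a yellow look-alike panel at (297,122). In the top view the white panel is at (175,209), the dark one at (178,237), the rest at (275,180) with the red tail at (322,184), and the mallet head at (377,197). I'll zoom in for exact pixels.

```bash
python3 - <<'E'
from h import *
t=cv2.imread('pics/top0.png');s=cv2.imread('pics/scene0.png')
a=cv2.resize(t[145:275,135:335],None,fx=4,fy=4,interpolation=cv2.INTER_CUBIC)
cv2.imwrite('pics/c1.png',a)
a=cv2.resize(s[125:275,165:325],None,fx=4,fy=4,interpolation=cv2.INTER_CUBIC)
cv2.imwrite('pics/c2.png',a)
# colour blobs
for n,im in(('top',t),('scene',s)):
    c=cam(n);h=cv2.cvtColor(im,cv2.COLOR_BGR2HSV)
    for nm,lo,hi in(('mat',(50,120,60),(75,255,255)),('red',(0,200,120),(5,255,255)),('orange',(7,200,150),(16,255,255)),('blue',(105,150,60),(125,255,255)),('black',(0,0,0),(180,255,35))):
        m=cv2.inRange(h,lo,hi)
        for k in cv2.findContours(m,cv2.RETR_EXTERNAL,cv2.CHAIN_APPROX_NONE)[0]:
            if 25<cv2.contourArea(k)<9000:
                r=cv2.minAreaRect(k)
                if r[0][1]>70 and r[0][0]>40: print(n,nm,cv2.contourArea(k),np.round(cv2.boxPoints(r),1).tolist(),onz(c,r[0],20))
E
```

```text
top mat 4333.5 [[340.5, 186.0], [386.5, 167.0], [421.79998779296875, 252.3000030517578], [375.79998779296875, 271.29998779296875]] [ 460.721 -346.93    20.   ]
top red 140.0 [[176.1999969482422, 152.3000030517578], [204.39999389648438, 147.60000610351562], [205.5, 153.8000030517578], [177.1999969482422, 158.5]] [699.623 276.832  20.   ]
top blue 207.5 [[285.70001220703125, 131.3000030517578], [316.8999938964844, 130.0], [317.20001220703125, 137.89999389648438], [286.0, 139.3000030517578]] [756.986 -99.521  20.   ]
top blue 94.5 [[145.5, 91.5], [153.5, 83.5], [161.0, 91.0], [153.0, 99.0]] [931.938 414.057  20.   ]
top black 89.0 [[265.70001220703125, 352.6000061035156], [266.5, 344.8999938964844], [303.6000061035156, 348.6000061035156], [302.8999938964844, 356.29998779296875]] [ 60.667 -16.74   20.   ]
top black 42.5 [[502.0, 325.0], [507.6000061035156, 322.20001220703125], [511.3999938964844, 329.79998779296875], [505.79998779296875, 332.6000061035156]] [  99.899 -731.933   20.   ]
top black 1133.0 [[9.0, 290.0], [73.5, 282.1000061035156], [78.5, 323.29998779296875], [14.0, 331.10000
[... 3210 characters left out ...]

scene blue 234.0 [[217.89999389648438, 281.8999938964844], [250.39999389648438, 262.1000061035156], [254.3000030517578, 268.5], [221.89999389648438, 288.3999938964844]] [ 759.582 -104.323   20.   ]
scene blue 68.5 [[384.0, 177.0], [396.0, 177.0], [396.0, 184.0], [384.0, 184.0]] [732.999 569.368  20.   ]
scene black 244.5 [[97.5, 266.5], [111.5, 252.5], [126.0, 267.0], [112.0, 281.0]] [ 530.799 -356.132   20.   ]
scene black 63.5 [[63.0, 232.0], [74.0, 232.0], [74.0, 248.0], [63.0, 248.0]] [ 353.548 -413.056   20.   ]
scene black 1468.0 [[406.0, 331.20001220703125], [447.70001220703125, 213.60000610351562], [463.0, 219.0], [421.29998779296875, 336.6000061035156]] [1097.914  315.829   20.   ]
```

View pics/c1.png

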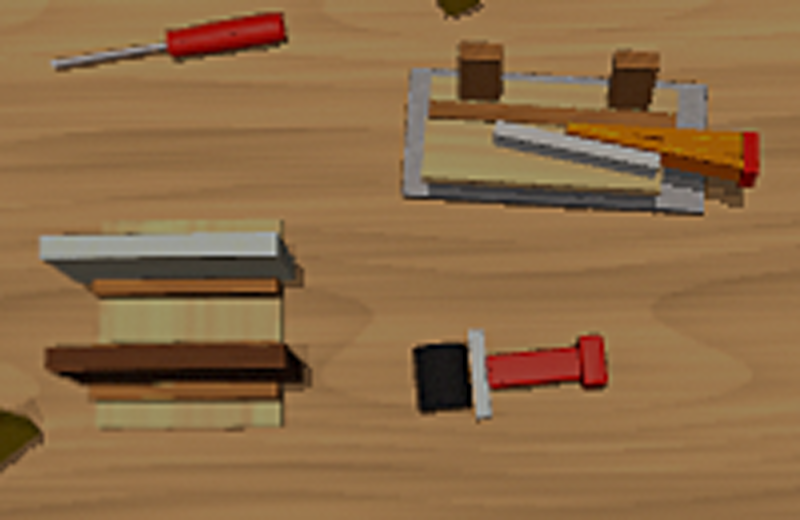

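View pics/c2.png

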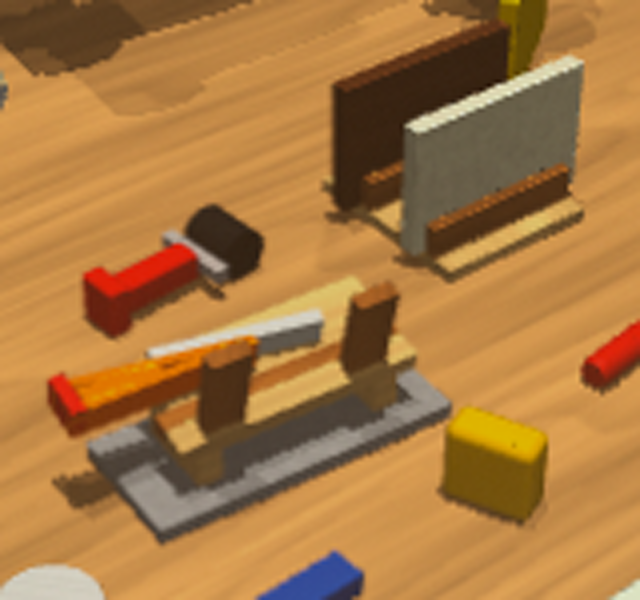

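Crop c1 (top ×4, offset 135,145): white panel's top edge spans (40,236)–(280,256), the slats' front top edges run along (458–503, 60) and (613–657, 67), base plate corners are (412,68), (706,85), (703,213), (404,197), and the red tail is at (751,158). Crop c2 (scene ×4, offset 165,125) shows the same from behind.

```bash
python3 - <<'E'
from h import *
c=cam('top');s=cam('scene')
f=lambda X,Y:((X+.5)/4-.5+135,(Y+.5)/4-.5+145)
g=lambda X,Y:((X+.5)/4-.5+165,(Y+.5)/4-.5+125)
for nm,z,pts in(('panel',132,[(40,236),(278,233),(280,256),(42,262)]),('dark',132,[(47,348),(285,344),(287,366),(48,373)]),
  ('slatL',131.4,[(458,60),(503,60)]),('slatR',131.4,[(613,67),(657,67)]),('plate0',0,[(404,199),(703,213),(412,68),(706,85)]),
  ('rack z12',12,[(99,425),(283,426)]),('tail top',86,[(743,132),(758,132)]),('tailbot',60,[(740,186),(756,184)])):
    print(nm); print(np.array([onz(c,f(*p),z) for p in pts]))
print('scene panel',np.array([onz(s,g(*p),132) for p in [(405,127),(574,58),(584,65),(413,134)]]))
print('scene slats(front top edge)',np.array([onz(s,g(*p),131.4) for p in [(204,357),(246,344),(354,299),(386,284)]]))
print('tail tri',tri(c,f(751,158),s,g(66,402)))
print('mallet: pommel/headface', tri(c,(370.5,200.5),s,(111,266)),onz(c,(370.5,200.5),54),onz(c,(385.5,193),54),onz(c,(404,249),47),onz(s,(68.5,240),40))
print('roller tape tin',onz(c,(245,239),23),onz(c,(247,134),65),onz(c,(354,134),100))
E
```

```text
panel
[[507.119 397.811 132.   ]
 [505.819 217.697 132.   ]
 [488.295 216.127 132.   ]
 [487.211 395.584 132.   ]]
dark
[[422.33  389.643 132.   ]
 [422.233 212.211 132.   ]
 [405.93  210.702 132.   ]
 [403.732 388.31  132.   ]]
slatL
[[638.087  80.183 131.4  ]
 [637.338  45.68  131.4  ]]
slatR
[[629.967 -38.455 131.4  ]
 [629.275 -72.212 131.4  ]]
plate0
[[ 557.961  127.938    0.   ]
 [ 540.704 -121.156    0.   ]
 [ 671.711  119.765    0.   ]
 [ 651.411 -129.59     0.   ]]
rack z12
[[373.828 376.59   12.   ]
 [370.661 227.293  12.   ]]
tail top
[[ 587.97  -143.361   86.   ]
 [ 587.725 -155.246   86.   ]]
tailbot
[[ 550.073 -142.984   60.   ]
 [ 551.434 -155.925   60.   ]]
scene panel [[494.364 214.074 132.   ]
 [497.749 395.129 132.   ]
 [511.069 393.874 132.   ]
 [505.999 212.537 132.   ]]
scene slats(front top edge) [[631.164 -74.967 131.4  ]
 [637.143 -44.463 131.4  ]
 [642.75   44.425 131.4  ]
 [642.983  73.026 131.4  ]]
tail tri (array([ 566.821, -148.258,   86.159]), np.float64(0.3486374304455415))
mallet: pommel/headface (array([ 519.977, -337.589,    2.817]), np.float64(33.445171409680455)) [ 517.06  -306.515   54.   ] [ 540.579 -357.739   54.   ] [ 359.832 -403.65    47.   ] [ 377.46  -417.876   40.   ]
roller tape tin [406.17  98.83  23.  ] [746.346  85.626  65.   ] [ 726.69  -258.174  100.   ]
```

```bash
cat >> h.py <<'E'
import json,os
def down(a): # tool down, tool x at world angle a deg
    return R.from_euler('z',a,degrees=True)*R.from_quat([1,0,0,0])
def getcmd():
    if os.path.exists('cmd.json'):
        p,q=json.load(open('cmd.json')); return np.array(p),R.from_quat(q)
    return np.array([214.748,586.926,200.012]),R.from_quat([0.98476,-0.17392,0,0])
def go(pos,rot,save=True):
    p,r=getcmd(); sl=np.round(r.inv().apply(np.array(pos,float)-p),1); dr=np.round((r.inv()*rot).as_rotvec(degrees=True)/8,2)
    print('slide',sl.tolist(),'dr',dr.tolist(),'max mm',np.linalg.norm(sl),'deg',8*np.linalg.norm(dr))
    if save: adv(sl,dr)
def adv(sl,dr=(0,0,0)):
    p,r=getcmd()
    json.dump([(p+r.apply(sl)).tolist(),(r*R.from_rotvec(np.array(dr)*8,degrees=True)).as_quat().tolist()],open('cmd.json','w'))
E
python3 - <<'E'
from h import *
s=arm.read_state(); r=R.from_quat(s['ee_rot']).as_matrix(); print(r)
go((498,306,225),down(-90.5))
E
```

```text
[[ 0.939 -0.344 -0.001]
 [-0.344 -0.939 -0.002]
 [ 0.     0.002 -1.   ]]
slide [362.3, 166.9, -25.0] dr [0.0, 0.0, 8.81] max mm 399.6772447863401 deg 70.48
```

step_arm([
  {"slide": [30,14,-10],"dr": [0,0,0.7],"jaw": 85},
  {"slide": [85,39,-20],"dr": [0,0,2.0],"jaw": 85},
  {"slide": [140,64,-25],"dr": [0,0,3.3],"jaw": 85},
  {"slide": [195,89,-25],"dr": [0,0,4.6],"jaw": 85},
  {"slide": [250,114,-25],"dr": [0,0,5.9],"jaw": 85},
  {"slide": [300,138,-25],"dr": [0,0,7.2],"jaw": 85},
  {"slide": [345,158,-25],"dr": [0,0,8.3],"jaw": 85},
  {"slide": [362.3,166.9,-25],"dr": [0,0,8.81],"jaw": 85},
])

```text
clock: 1.1
position: [498.8, 303.6, 224.4]
ee_rot: [-0.702, 0.713, 0.0, -0.001]
contact_force: [-0.8, -0.2, -0.2]
gripper_width: 85.2
grasp_force: 0.0
```

```bash
python3 - <<'E'
from h import *
s=arm.read_state();print(s['clock'],s['position'],s['ee_rot'],s['joints'],getcmd()[1].as_quat())
im=shot('wrist','w1.png')
c=cam('wrist')
cv2.imwrite('pics/w1b.png',cv2.resize(im,(768,576)))
for z in(132,):
  for p in[(507,396,z),(488,216,z)]:print(proj(c,p))
E
```

```text
1.1 [498.788 303.608 224.37 ] [-0.702  0.713  0.    -0.001] [ 0.824  0.3   -0.056 -0.    -1.216 -0.84 ] [ 0.704 -0.71   0.     0.   ]
[248.459 265.981]
[264.842  89.845]
```

View pics/w1b.png

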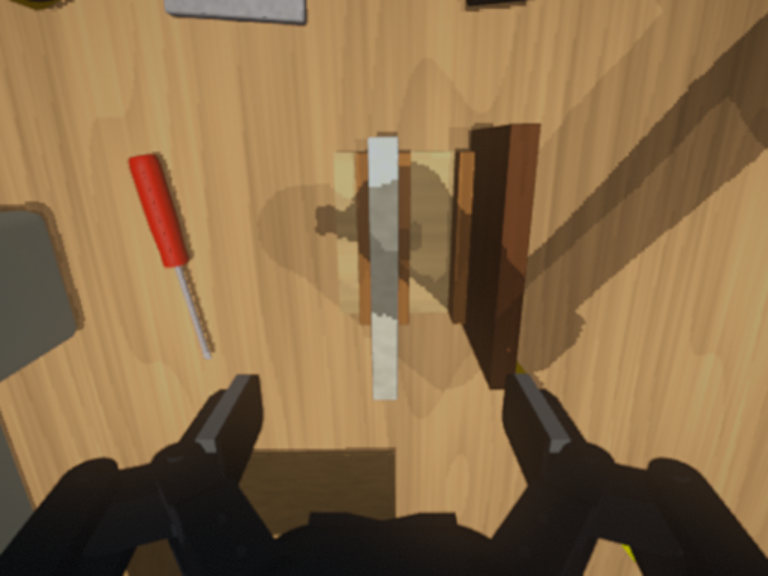

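The wrist view (×1.5) shows the white panel's top edge running from (368–397, 137) to (374–397, 399), nearly midway between the open fingers, with the dark panel to its right.

```bash
python3 - <<'E'
from h import *
c=cam('wrist');f=lambda X,Y:((X+.5)/1.5-.5,(Y+.5)/1.5-.5)
P=np.array([onz(c,f(*p),132) for p in[(368,138),(397.5,136),(397,399),(373.5,399)]]);print(P,P.mean(0))
print(np.array([onz(c,f(*p),12) for p in[(336,152),(336,312)]]))
print(np.array([onz(c,f(*p),132) for p in[(512,125),(540,125)]]))
s=arm.read_state();print(s['position'],s['ee_rot'])
E
```

```text
[[505.415 217.347 132.   ]
 [488.012 216.546 132.   ]
 [489.545 396.131 132.   ]
 [506.589 395.821 132.   ]] [497.39  306.461 132.   ]
[[537.152 226.885  12.   ]
 [545.024 375.599  12.   ]]
[[420.941 211.532 132.   ]
 [404.487 211.758 132.   ]]
[499.315 303.    224.39 ] [-0.701  0.713 -0.    -0.001]
```

```bash
python3 - <<'E'
from h import *
adv([0,0,0])
go((497.4,306.5,150),down(-90.4),save=False)
go((497.4,306.5,93),down(-90.4))
E
```

```text
slide [-0.5, 0.6, 75.0] dr [0.0, 0.0, -0.01] max mm 75.0040665564208 deg 0.08
slide [-0.5, 0.6, 132.0] dr [0.0, 0.0, -0.01] max mm 132.00231058583785 deg 0.08
```

step_arm([
  {"slide": [-0.5,0.6,0],"dr": [0,0,0],"jaw": 75},
  {"slide": [-0.5,0.6,15],"dr": [0,0,0],"jaw": 75},
  {"slide": [-0.5,0.6,35],"dr": [0,0,0],"jaw": 75},
  {"slide": [-0.5,0.6,50],"dr": [0,0,0],"jaw": 75},
  {"slide": [-0.5,0.6,60],"dr": [0,0,0],"jaw": 75},
  {"slide": [-0.5,0.6,65],"dr": [0,0,0],"jaw": 75},
  {"slide": [-0.5,0.6,65],"dr": [0,0,0],"jaw": 75},
  {"slide": [-0.5,0.6,65],"dr": [0,0,0],"jaw": 75},
])

```text
clock: 2.15
position: [497.4, 306.4, 160.6]
ee_rot: [-0.704, 0.711, -0.0, 0.001]
contact_force: [-0.7, 0.4, 0.0]
gripper_width: 75.0
grasp_force: 0.0
```

```bash
python3 - <<'E'
from h import *
adv([0,0,-67])
s=arm.read_state();print(s['position'],s['ee_rot'],getcmd()[0],getcmd()[1].as_quat(),s['joint_vel'])
E
```

```text
[497.419 306.448 160.634] [-0.704  0.711 -0.     0.001] [497.365 306.526 160.012] [ 0.704 -0.71   0.     0.   ] [-0.001 -0.002  0.002 -0.003 -0.002 -0.   ]
```

step_arm([
  {"slide": [0,0,20],"dr": [0,0,0],"jaw": 75},
  {"slide": [0,0,45],"dr": [0,0,0],"jaw": 75},
  {"slide": [0,0,62],"dr": [0,0,0],"jaw": 75},
  {"slide": [0,0,67],"dr": [0,0,0],"jaw": 70},
  {"slide": [0,0,67],"dr": [0,0,0],"jaw": 40},
  {"slide": [0,0,67],"dr": [0,0,0],"jaw": 10},
  {"slide": [0,0,67],"dr": [0,0,0],"jaw": 5},
  {"slide": [0,0,67],"dr": [0,0,0],"jaw": 5},
])

```text
clock: 3.15
position: [497.7, 306.6, 94.1]
ee_rot: [-0.704, 0.711, -0.0, 0.001]
contact_force: [0.1, -0.8, 2.9]
gripper_width: 15.5
grasp_force: 59.6
```

```bash
python3 - <<'E'
from h import *
adv([0,0,67]); go((497.4,306.5,240),down(-90.4)); go((540,10,300),down(-94.2))
E
```

```text
slide [0.0, -0.0, -147.0] dr [0.0, 0.0, -0.0] max mm 147.0 deg 0.0
slide [296.2, -44.9, -60.0] dr [0.0, 0.0, 0.47] max mm 305.533058767787 deg 3.76
```

step_arm([
  {"slide": [0,0,-8],"dr": [0,0,0],"jaw": 5},
  {"slide": [0,0,-25],"dr": [0,0,0],"jaw": 5},
  {"slide": [0,0,-48],"dr": [0,0,0],"jaw": 5},
  {"slide": [0,0,-75],"dr": [0,0,0],"jaw": 5},
  {"slide": [0,0,-100],"dr": [0,0,0],"jaw": 5},
  {"slide": [0,0,-125],"dr": [0,0,0],"jaw": 5},
  {"slide": [0,0,-142],"dr": [0,0,0],"jaw": 5},
  {"slide": [0,0,-147],"dr": [0,0,0],"jaw": 5},
])

```text
clock: 4.15
position: [496.9, 306.4, 240.8]
ee_rot: [-0.704, 0.711, 0.0, 0.001]
contact_force: [0.6, 0.6, -2.9]
gripper_width: 15.9
grasp_force: 58.9
```

step_arm([
  {"slide": [20,-3,-15],"dr": [0,0,0],"jaw": 5},
  {"slide": [65,-10,-35],"dr": [0,0,0.1],"jaw": 5},
  {"slide": [120,-18,-55],"dr": [0,0,0.2],"jaw": 5},
  {"slide": [175,-26,-60],"dr": [0,0,0.3],"jaw": 5},
  {"slide": [230,-35,-60],"dr": [0,0,0.4],"jaw": 5},
  {"slide": [275,-42,-60],"dr": [0,0,0.47],"jaw": 5},
  {"slide": [296.2,-44.9,-60],"dr": [0,0,0.47],"jaw": 5},
  {"slide": [296.2,-44.9,-60],"dr": [0,0,0.47],"jaw": 5},
])

```text
clock: 5.15
position: [538.2, 7.3, 299.7]
ee_rot: [-0.679, 0.735, 0.0, -0.001]
contact_force: [0.3, -0.1, -2.3]
gripper_width: 15.7
grasp_force: 58.9
```

```bash
python3 - <<'E'
from h import *
s=arm.read_state();c=cam('wrist');im=shot('wrist','w2.png')
print(s['position'],s['ee_rot'],s['contact_force'])
np.savez('w2.npz',K=c[0],k1=c[1],V=c[2])
cv2.imwrite('pics/w2b.png',cv2.resize(im,(768,576),interpolation=cv2.INTER_CUBIC))
E
```

```text
[538.24    7.337 299.682] [-0.679  0.735  0.    -0.001] [ 0.306 -0.102 -2.332]
```

View pics/w2b.png

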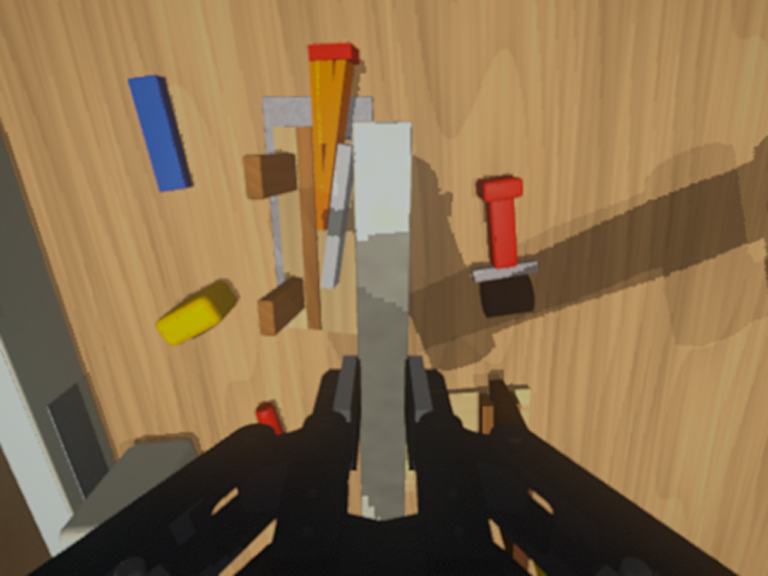

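The wrist view (×1.5) shows the gripped panel edge-on (355–410, 120–520), with the rest to its left: slats near (270,175) and (280,305), brown ledge strip (297–321, 127–328), wedge with red tail (333,52). I'll enlarge the rest.

```bash
python3 - <<'E'
import cv2
im=cv2.imread('pics/w2.png')[22:222,150:260]
cv2.imwrite('pics/w2c.png',cv2.rotate(cv2.resize(im,None,fx=4,fy=4,interpolation=cv2.INTER_CUBIC),cv2.ROTATE_90_COUNTERCLOCKWISE))
E
```

```text
(no output)
```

View pics/w2c.png

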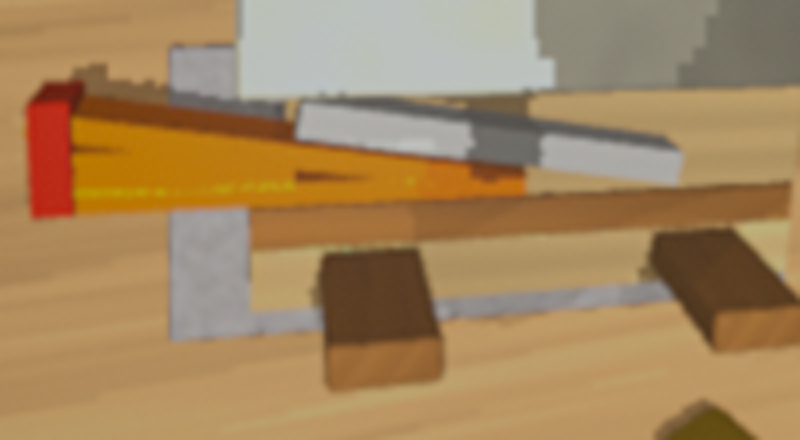

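Crop w2c (rotated ×4; X = +y, Y = +x): ledge back edge (250,250)–(790,218), front edge (250,210)–(790,183); slat top front edges (327,348)–(441,338) and (716,311)–(798,300); red striking face top edge at X≈30.

```bash
python3 - <<'E'
from h import *
d=np.load('w2.npz');c=(d['K'],float(d['k1']),d['V'])
f=lambda X,Y:(150+(439.5-Y)/4-.5,22+(X+.5)/4-.5)
for nm,z,pts in(('back',62,[(250,250),(790,218)]),('front',65.3,[(250,210),(790,183)]),('slattop-',131.4,[(327,348),(441,338)]),('slattop+',131.4,[(716,311),(798,300)]),
 ('tail top edge (x-,x+)',92,[(30,102),(32,216)]),('tail inner',92,[(70,102),(74,215)]),('tail low',66,[(45,86)])):
    P=np.array([onz(c,f(*p),z) for p in pts]);print(nm,P.tolist())
    if len(P)>1: v=P[1]-P[0];print('  yaw',-np.degrees(np.arctan2(v[0],v[1])),'len',np.linalg.norm(v),'mid',P.mean(0))
E
```

```text
back [[607.6607664179439, -95.46623189969462, 62.0], [624.0157718759024, 103.86238316902484, 62.0]]
  yaw -4.690637927724946 len 199.9984574659104 mid [615.838   4.198  62.   ]
front [[593.6224022479415, -94.19867262369434, 65.30000000000001], [609.5671333046773, 103.52051825960945, 65.30000000000001]]
  yaw -4.610544236195086 len 198.36106697641037 mid [601.595   4.661  65.3  ]
slattop- [[625.8578228440574, -73.75052428131201, 131.39999999999998], [628.4392961851366, -41.46394608760349, 131.39999999999998]]
  yaw -4.571359304465717 len 32.38961463292142 mid [627.149 -57.607 131.4  ]
slattop+ [[634.6033674727778, 45.49620639317641, 131.39999999999998], [635.7133175347993, 74.39037090439234, 131.39999999999998]]
  yaw -2.199897487609658 len 28.91547564784975 mid [635.158  59.943 131.4  ]
tail top edge (x-,x+) [[549.376538700066, -151.44842027655665, 92.0], [583.2736140391532, -153.6972967092079, 92.0]]
  yaw -93.79568372638283 len 33.971593453252815 mid [ 566.325 -152.573   92.   ]
tail inner [[550.4703890810639, -140.78394702918706, 92.0], [584.468469638996, -142.48384804379543, 92.0]]
  yaw -92.86240016058598 len 34.04055148030224 mid [ 567.469 -141.634   92.   ]
tail low [[545.9830556489184, -151.98602527005602, 66.0]]
```

```bash
cat >> h.py <<'E'
CO=np.array([616.5,3.3,62.]); CY=-4.6
def cr(p):
    Rc=R.from_euler('z',CY,degrees=True)*R.from_euler('y',12,degrees=True); return CO+Rc.apply(p)
def crt(): # tool orientation for panel
    Rc=(R.from_euler('z',CY,degrees=True)*R.from_euler('y',12,degrees=True)).as_matrix()
    return R.from_matrix(np.stack([-Rc[:,1],-Rc[:,0],-Rc[:,2]],1))
E
python3 - <<'E'
from h import *
print(arm.read_state()['position'],getcmd()[0])
go(cr([-60,0,82+115]),crt())
print(getcmd()[0])
E
```

```text
[538.35    8.404 299.715] [540.032   9.997 300.012]
slide [1.0, -59.0, 32.8] dr [-1.5, -0.01, 0.05] max mm 67.51177675043074 deg 12.006931331526804
[598.801   4.687 267.212]
```

step_arm([
  {"slide": [0,-8,4],"dr": [-0.2,0,0],"jaw": 5},
  {"slide": [0.5,-23,12],"dr": [-0.6,0,0],"jaw": 5},
  {"slide": [0.5,-40,22],"dr": [-1.0,0,0.03],"jaw": 5},
  {"slide": [1,-53,29],"dr": [-1.3,0,0.05],"jaw": 5},
  {"slide": [1,-59,32.8],"dr": [-1.5,-0.01,0.05],"jaw": 5},
  {"slide": [1,-59,32.8],"dr": [-1.5,-0.01,0.05],"jaw": 5},
  {"slide": [1,-59,32.8],"dr": [-1.5,-0.01,0.05],"jaw": 5},
  {"slide": [1,-59,32.8],"dr": [-1.5,-0.01,0.05],"jaw": 5},
])

```text
clock: 6.2
position: [597.3, 4.2, 268.3]
ee_rot: [-0.674, 0.732, 0.077, -0.07]
contact_force: [-0.5, 0.6, -3.0]
gripper_width: 16.2
grasp_force: 58.9
```

```bash
python3 - <<'E'
from h import *
s=arm.read_state();c=cam('wrist');im=shot('wrist','w3.png')
print(s['position'],getcmd()[0],s['ee_rot'],getcmd()[1].as_quat())
np.savez('w3.npz',K=c[0],k1=c[1],V=c[2])
for p in[(0,-100,0),(0,100,0),(0,-77,71),(0,-43,71),(0,43,71),(0,77,71),(-45,-160,23)]:print(p,proj(c,cr(p)))
cv2.imwrite('pics/w3c.png',cv2.rotate(cv2.resize(im[0:200,120:270],None,fx=4,fy=4,interpolation=cv2.INTER_CUBIC),cv2.ROTATE_90_COUNTERCLOCKWISE))
E
```

```text
[597.33    4.238 268.334] [598.801   4.687 267.212] [-0.674  0.732  0.077 -0.07 ] [ 0.674 -0.731 -0.077  0.071]
(0, -100, 0) [203.646  80.524]
(0, 100, 0) [211.997 228.719]
(0, -77, 71) [192.871 101.668]
(0, -43, 71) [195.197 135.657]
(0, 43, 71) [200.485 211.485]
(0, 77, 71) [202.365 237.96 ]
(-45, -160, 23) [238.473  19.913]
```

View pics/w3c.png

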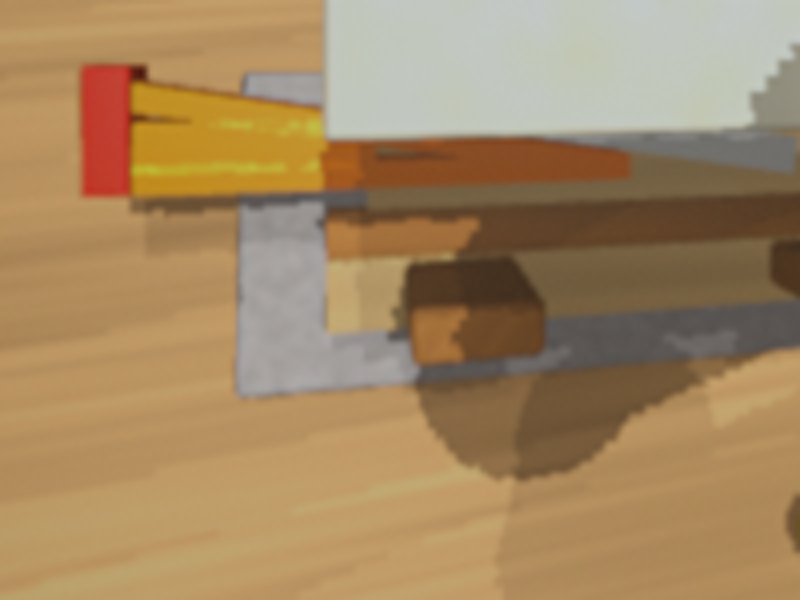

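```bash
python3 - <<'E'
from h import *
print(arm.read_state()['position'],getcmd()[0])
go(cr([-17,0,82+38]),crt())
E
```

```text
[597.33    4.215 268.316] [598.801   4.687 267.212]
slide [0.0, -43.0, 77.0] dr [0.0, 0.0, 0.0] max mm 88.19297024139736 deg 0.0
```

step_arm([
  {"slide": [0,-12,5],"dr": [0,0,0],"jaw": 5},
  {"slide": [0,-30,15],"dr": [0,0,0],"jaw": 5},
  {"slide": [0,-40,30],"dr": [0,0,0],"jaw": 5},
  {"slide": [0,-43,48],"dr": [0,0,0],"jaw": 5},
  {"slide": [0,-43,63],"dr": [0,0,0],"jaw": 5},
  {"slide": [0,-43,74],"dr": [0,0,0],"jaw": 5},
  {"slide": [0,-43,77],"dr": [0,0,0],"jaw": 5},
  {"slide": [0,-43,77],"dr": [0,0,0],"jaw": 5},
])

```text
clock: 7.25
position: [623.8, 2.0, 183.4]
ee_rot: [-0.674, 0.732, 0.077, -0.07]
contact_force: [-0.7, -0.5, -2.9]
gripper_width: 15.9
grasp_force: 59.0
```

```bash
cat >> h.py <<'E'
def st():
    s=arm.read_state(); p,r=getcmd(); Rc=(R.from_euler('z',CY,degrees=True)*R.from_euler('y',12,degrees=True))
    e=(r.inv()*R.from_quat(s['ee_rot'])).as_rotvec(degrees=True)
    print(round(s['clock'],2),'pos',s['position'],'cmd',p,'in cradle',Rc.inv().apply(s['position']-CO),'cmd',Rc.inv().apply(p-CO),'rot err deg',e,'F cradle',Rc.inv().apply(s['contact_force']),'M',s['wrist_torque'],'w',s['gripper_width'],s['grasp_force'])
E
python3 -c "
from h import *
st()"
```

```text
7.25 pos [623.842   1.989 183.372] cmd [624.773   2.654 182.954] in cradle [-17.973  -0.717 120.263] cmd [-17.031   0.02  120.036] rot err deg [ 0.047 -0.028  0.135] F cradle [-0.034 -0.506 -2.924] M [-0.094 -0.619  0.014] w 15.928624617521695 58.957804441452026
```

step_arm([
  {"slide": [0,-2,0],"dr": [0,0,0],"jaw": 5},
  {"slide": [0,-4,0],"dr": [0,0,0],"jaw": 5},
  {"slide": [0,-6,0],"dr": [0,0,0],"jaw": 5},
  {"slide": [0,-7,0],"dr": [0,0,0],"jaw": 5},
  {"slide": [0,-8,0],"dr": [0,0,0],"jaw": 5},
  {"slide": [0,-9,0],"dr": [0,0,0],"jaw": 5},
  {"slide": [0,-9,0],"dr": [0,0,0],"jaw": 5},
  {"slide": [0,-9,0],"dr": [0,0,0],"jaw": 5},
])

```text
clock: 8.25
position: [632.4, 1.3, 181.1]
ee_rot: [-0.674, 0.732, 0.077, -0.071]
contact_force: [-0.0, 0.7, -1.9]
gripper_width: 16.1
grasp_force: 59.0
```

```bash
python3 -c "
from h import *
adv([0,-9,0]);st()"
```

```text
8.25 pos [632.409   1.284 181.089] cmd [633.548   1.95  181.083] in cradle [ -9.091  -0.734 119.817] cmd [ -8.031   0.021 120.036] rot err deg [-0.002 -0.029  0.142] F cradle [ 0.306  0.653 -1.901] M [-0.103 -0.6    0.001] w 16.131491125645677 58.96668255329132
```

step_arm([
  {"slide": [0,-0.5,0],"dr": [0,0,0],"jaw": 5},
  {"slide": [0,-1,0],"dr": [0,0,0],"jaw": 5},
  {"slide": [0,-1.5,0],"dr": [0,0,0],"jaw": 5},
  {"slide": [0,-2,0],"dr": [0,0,0],"jaw": 5},
  {"slide": [0,-2.5,0],"dr": [0,0,0],"jaw": 5},
  {"slide": [0,-3,0],"dr": [0,0,0],"jaw": 5},
  {"slide": [0,-3,0],"dr": [0,0,0],"jaw": 5},
  {"slide": [0,-3,0],"dr": [0,0,0],"jaw": 5},
])

```text
clock: 9.25
position: [634.9, 1.0, 180.6]
ee_rot: [-0.674, 0.732, 0.077, -0.071]
contact_force: [-1.9, 0.1, 0.7]
gripper_width: 16.0
grasp_force: 59.2
```

```bash
python3 -c "
from h import *
adv([0,-3,0]);st()"
```

```text
9.25 pos [634.916   0.983 180.605] cmd [636.473   1.715 180.459] in cradle [ -6.522  -0.833 119.868] cmd [ -5.031   0.022 120.036] rot err deg [-0.056 -0.019  0.142] F cradle [-2.007 -0.072  0.242] M [ 0.12   0.639 -0.004] w 15.974050581559508 59.1973739862442
```

step_arm([
  {"slide": [-0.8,1.7,0],"dr": [0,0,0],"jaw": 5},
  {"slide": [-0.8,1.7,4],"dr": [0,0,0],"jaw": 5},
  {"slide": [-0.8,1.7,10],"dr": [0,0,0],"jaw": 5},
  {"slide": [-0.8,1.7,17],"dr": [0,0,0],"jaw": 5},
  {"slide": [-0.8,1.7,24],"dr": [0,0,0],"jaw": 5},
  {"slide": [-0.8,1.7,30],"dr": [0,0,0],"jaw": 5},
  {"slide": [-0.8,1.7,33],"dr": [0,0,0],"jaw": 5},
  {"slide": [-0.8,1.7,33],"dr": [0,0,0],"jaw": 5},
])

```text
clock: 10.25
position: [626.9, 2.6, 148.3]
ee_rot: [-0.674, 0.732, 0.077, -0.071]
contact_force: [0.4, 0.4, -2.5]
gripper_width: 15.5
grasp_force: 59.0
```

```bash
python3 -c "
from h import *
adv([-.8,1.7,33]);st()"
```

```text
10.25 pos [626.937   2.557 148.263] cmd [628.042   3.216 148.535] in cradle [-7.701  0.096 86.554] cmd [-6.731  0.842 87.037] rot err deg [-0.009 -0.024  0.145] F cradle [ 0.821  0.426 -2.337] M [-0.031 -0.508 -0.011] w 15.523238739644164 58.958725333213806
```

step_arm([
  {"slide": [0,0,1],"dr": [0,0,0],"jaw": 5},
  {"slide": [0,0,2],"dr": [0,0,0],"jaw": 5},
  {"slide": [0,0,3],"dr": [0,0,0],"jaw": 5},
  {"slide": [0,0,3.6],"dr": [0,0,0],"jaw": 5},
  {"slide": [0,0,4.2],"dr": [0,0,0],"jaw": 5},
  {"slide": [0,0,4.6],"dr": [0,0,0],"jaw": 5},
  {"slide": [0,0,5],"dr": [0,0,0],"jaw": 5},
  {"slide": [0,0,5],"dr": [0,0,0],"jaw": 5},
])

```text
clock: 11.25
position: [626.3, 2.6, 144.3]
ee_rot: [-0.674, 0.732, 0.077, -0.07]
contact_force: [0.7, 0.4, 1.5]
gripper_width: 15.6
grasp_force: 59.3
```

```bash
python3 -c "
from h import *
adv([0,0,5]);st()"
```

```text
11.25 pos [626.302   2.619 144.276] cmd [627.006   3.303 143.644] in cradle [-7.495  0.107 82.521] cmd [-6.731  0.846 82.037] rot err deg [ 0.072 -0.031  0.136] F cradle [0.321 0.494 1.609] M [ 0.015 -0.417  0.008] w 15.613912569404842 59.338815808296204
```

step_arm([
  {"slide": [0,-0.6,0.5],"dr": [0,0,0],"jaw": 5},
  {"slide": [0,-1.2,0.8],"dr": [0,0,0],"jaw": 5},
  {"slide": [0,-1.4,0.8],"dr": [0,0,0],"jaw": 5},
  {"slide": [0,-1.4,0.8],"dr": [0,0,0],"jaw": 20},
  {"slide": [0,-1.4,0.8],"dr": [0,0,0],"jaw": 26},
  {"slide": [0,-1.4,0.8],"dr": [0,0,0],"jaw": 40},
  {"slide": [0,-1.4,0.8],"dr": [0,0,0],"jaw": 55},
  {"slide": [0,-1.4,0.8],"dr": [0,0,0],"jaw": 60},
])

```text
clock: 12.25
position: [627.1, 2.5, 142.4]
ee_rot: [-0.674, 0.732, 0.077, -0.071]
contact_force: [0.4, 0.7, -0.6]
gripper_width: 60.0
grasp_force: 0.0
```

```bash
python3 -c "
from h import *
adv([0,-1.4,0.8]);st();shot('top','t2.png');shot('scene','s2.png')
im=cv2.imread('pics/w3.png')
im=shot('wrist','w4.png')
a=cv2.resize(cv2.imread('pics/s2.png')[180:265,160:290],(390,255),interpolation=cv2.INTER_CUBIC)
b=cv2.resize(cv2.imread('pics/t2.png')[140:215,210:340],(390,225),interpolation=cv2.INTER_CUBIC)
o=np.zeros((480,800,3),np.uint8);o[:255,:390]=a;o[255:480,:390]=b;o[:307,390:800]=cv2.resize(im,(410,307));cv2.imwrite('pics/m1.png',o)
c=cam('top')
"
```

```text
12.25 pos [627.104   2.516 142.436] cmd [628.206   3.207 142.57 ] in cradle [-6.323  0.069 80.889] cmd [-5.331  0.846 81.237] rot err deg [-0.008 -0.026  0.145] F cradle [ 0.443  0.712 -0.514] M [ 0.036 -0.442 -0.01 ] w 60.02688901667114 0.0
```

View pics/m1.png

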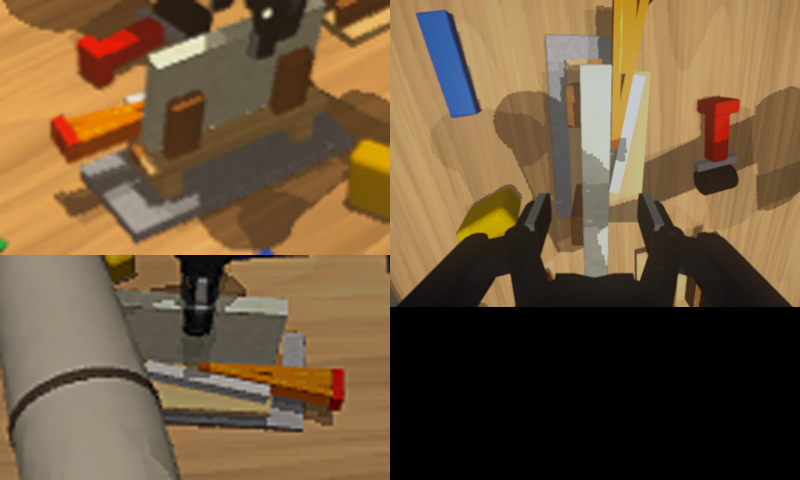

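The panel stands on the ledge, leaning on both slats (scene part), and the wrist part shows its edge (595, 65–275) midway between the open fingers. Retracting.

step_arm([
  {"slide": [0,0,-4],"dr": [0,0,0],"jaw": 70},
  {"slide": [0,0,-12],"dr": [0,0,0],"jaw": 75},
  {"slide": [0,0,-24],"dr": [0,0,0],"jaw": 75},
  {"slide": [0,0,-38],"dr": [0,0,0],"jaw": 80},
  {"slide": [0,0,-55],"dr": [0,0,0],"jaw": 85},
  {"slide": [0,0,-75],"dr": [0,0,0],"jaw": 85},
  {"slide": [0,0,-92],"dr": [0,0,0],"jaw": 85},
  {"slide": [0,0,-100],"dr": [0,0,0],"jaw": 85},
])

```text
clock: 13.4
position: [648.6, 0.7, 242.3]
ee_rot: [-0.674, 0.732, 0.076, -0.069]
contact_force: [0.3, -0.1, 0.5]
gripper_width: 85.2
grasp_force: 0.0
```

```bash
python3 - <<'E'
from h import *
adv([0,0,-100]);st()
shot('wrist','w5.png');c=cam('wrist');np.savez('w5.npz',K=c[0],k1=c[1],V=c[2])
go((450,-362,210),down(-157))
E
```

```text
13.4 pos [648.561   0.721 242.301] cmd [648.925   1.477 240.385] in cradle [ -6.025   0.001 183.048] cmd [ -5.331   0.783 181.237] rot err deg [ 0.159 -0.064  0.142] F cradle [ 0.178 -0.031  0.513] M [-0.073 -0.401 -0.02 ] w 85.21754486450939 0.0
slide [378.3, 159.2, 64.6] dr [1.35, -0.81, 7.77] max mm 415.48608881646084 deg 63.423150347487464
```

step_arm([
  {"slide": [25,11,4],"dr": [0.09,-0.05,0.5],"jaw": 85},
  {"slide": [80,34,14],"dr": [0.29,-0.17,1.65],"jaw": 85},
  {"slide": [138,58,24],"dr": [0.49,-0.3,2.85],"jaw": 85},
  {"slide": [196,82,33],"dr": [0.7,-0.42,4.05],"jaw": 85},
  {"slide": [254,107,43],"dr": [0.91,-0.55,5.25],"jaw": 85},
  {"slide": [312,131,53],"dr": [1.12,-0.67,6.45],"jaw": 85},
  {"slide": [360,151,61],"dr": [1.29,-0.77,7.4],"jaw": 85},
  {"slide": [378.3,159.2,64.6],"dr": [1.35,-0.81,7.77],"jaw": 85},
])

```text
clock: 14.45
position: [445.6, -364.0, 209.7]
ee_rot: [-0.196, 0.981, 0.0, -0.0]
contact_force: [0.0, -0.2, -0.2]
gripper_width: 84.9
grasp_force: 0.0
```

```bash
python3 - <<'E'
from h import *
for i in range(4): im=shot('wrist')   # let it settle
st();c=cam('wrist');im=shot('wrist','w6.png');np.savez('w6.npz',K=c[0],k1=c[1],V=c[2])
cv2.imwrite('pics/w6b.png',cv2.resize(im,(768,576),interpolation=cv2.INTER_CUBIC))
E
```

```text
14.65 pos [ 448.267 -361.856  209.948] cmd [ 449.999 -362.029  210.048] in cradle [-166.142 -377.472  115.938] cmd [-164.46  -377.506  116.398] rot err deg [-0.02  -0.006  0.101] F cradle [0.973 1.045 0.026] M [-0.003 -0.029 -0.023] w 84.93100336672774 0.0
```

View pics/w6b.png

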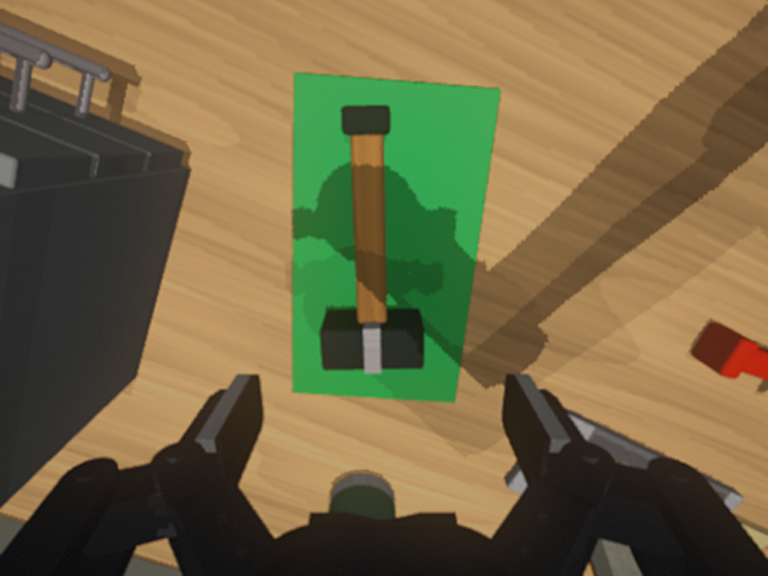

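The wrist view (×1.5) shows the mallet on the mat: handle midline (367,135)–(371.5,321), head top face (322–423, 326–370), pommel at (366,120).

```bash
python3 - <<'E'
from h import *
d=np.load('w6.npz');c=(d['K'],float(d['k1']),d['V']);f=lambda X,Y:((X+.5)/1.5-.5,(Y+.5)/1.5-.5)
a=onz(c,f(367,135),41);b=onz(c,f(371.5,321),41);v=b-a;print('handle',a,b,'ang',np.degrees(np.arctan2(v[1],v[0])))
for p in[(322,368),(423,370)]:print('head far top',onz(c,f(*p),54))
h=(onz(c,f(322,368),54)+onz(c,f(423,370),54))/2
print('pommel top far',onz(c,f(366,106),45),onz(c,f(366,133),45))
u=v/np.linalg.norm(v); print('grip from head',h-80*u,'w',np.linalg.norm(onz(c,f(322,368),54)-onz(c,f(423,370),54)))
for p in[(294,72),(500,89),(455,402),(293,391)]:print('mat',onz(c,f(*p),4))
st()
E
```

```text
handle [ 369.378 -406.037   41.   ] [ 509.41  -344.611   41.   ] ang 23.684994762536178
head far top [ 562.236 -369.338   54.   ]
head far top [ 529.694 -287.123   54.   ]
pommel top far [ 351.055 -414.173   45.   ] [ 368.367 -407.111   45.   ]
grip from head [ 472.704 -360.367   54.   ] w 88.42052011562393
mat [ 347.723 -479.713    4.   ]
mat [ 294.313 -321.096    4.   ]
mat [ 575.275 -224.621    4.   ]
mat [ 628.183 -383.957    4.   ]
14.7 pos [ 448.703 -361.502  210.036] cmd [ 449.999 -362.029  210.048] in cradle [-165.762 -377.084  116.109] cmd [-164.46  -377.506  116.398] rot err deg [-0.009 -0.012  0.052] F cradle [0.281 0.813 0.   ] M [ 0.009 -0.014 -0.007] w 85.11230948114972 0.0
```

```bash
python3 - <<'E'
from h import *
go((473.5,-360.4,12),down(-156.7))
E
```

```text
slide [-22.3, -7.7, 198.0] dr [-0.0, -0.0, -0.04] max mm 199.4005516542018 deg 0.32
```

step_arm([
  {"slide": [-10,-4,10],"dr": [0,0,-0.04],"jaw": 75},
  {"slide": [-22.3,-7.7,40],"dr": [0,0,-0.04],"jaw": 70},
  {"slide": [-22.3,-7.7,80],"dr": [0,0,-0.04],"jaw": 70},
  {"slide": [-22.3,-7.7,120],"dr": [0,0,-0.04],"jaw": 70},
  {"slide": [-22.3,-7.7,155],"dr": [0,0,-0.04],"jaw": 70},
  {"slide": [-22.3,-7.7,182],"dr": [0,0,-0.04],"jaw": 70},
  {"slide": [-22.3,-7.7,195],"dr": [0,0,-0.04],"jaw": 70},
  {"slide": [-22.3,-7.7,198],"dr": [0,0,-0.04],"jaw": 70},
])

```text
clock: 15.7
position: [471.9, -360.1, 11.2]
ee_rot: [-0.202, 0.979, 0.0, -0.001]
contact_force: [0.7, 0.3, 1.0]
gripper_width: 70.0
grasp_force: 0.0
```

step_arm([
  {"slide": [0,0,0],"dr": [0,0,0],"jaw": 60},
  {"slide": [0,0,0],"dr": [0,0,0],"jaw": 45},
  {"slide": [0,0,0],"dr": [0,0,0],"jaw": 30},
  {"slide": [0,0,0],"dr": [0,0,0],"jaw": 10},
  {"slide": [0,0,0],"dr": [0,0,0],"jaw": 10},
  {"slide": [0,0,-2],"dr": [0,0,0],"jaw": 10},
  {"slide": [0,0,-12],"dr": [0,0,0],"jaw": 10},
  {"slide": [0,0,-30],"dr": [0,0,0],"jaw": 10},
])

```text
clock: 16.7
position: [471.1, -360.6, 42.3]
ee_rot: [-0.201, 0.98, 0.0, -0.001]
contact_force: [0.3, 0.5, 0.0]
gripper_width: 10.2
grasp_force: 0.0
```

```bash
python3 - <<'E'
from h import *
adv([0,0,-30]);st()
E
```

```text
16.7 pos [ 471.079 -360.581   42.314] cmd [ 473.482 -360.428   42.04 ] in cradle [-109.147 -374.371  -43.326] cmd [-106.759 -374.026  -43.098] rot err deg [-0.05   0.054  0.145] F cradle [0.221 0.559 0.074] M [ 0.022  0.029 -0.009] w 10.154426387928408 0.0
```

The gripper closed empty (10 mm, no force). I'll check from the images where the mallet is now, by measurement.

```bash
python3 - <<'E'
from h import *
st()
c=cam('wrist');im=shot('wrist','w7.png');np.savez('w7.npz',K=c[0],k1=c[1],V=c[2])
t=shot('top','t7.png');sc=shot('scene','s7.png')
t0=cv2.imread('pics/top0.png');s0=cv2.imread('pics/scene0.png')
for n,a,b,(y0,y1,x0,x1) in(('top',t0,t,(160,275,335,425)),('scene',s0,sc,(200,310,45,165))):
    for k,i in(('before',a),('now',b)):
        h=cv2.cvtColor(i[y0:y1,x0:x1],cv2.COLOR_BGR2HSV)
        m=cv2.inRange(h,(5,120,60),(18,255,255)); bl=cv2.inRange(h,(0,0,0),(180,255,40)); g=cv2.inRange(h,(45,100,40),(80,255,255))
        for nm,q in(('handle',m),('black',bl),('mat',g)):
            for kk in cv2.findContours(q,cv2.RETR_EXTERNAL,cv2.CHAIN_APPROX_NONE)[0]:
                if cv2.contourArea(kk)>30: r=cv2.minAreaRect(kk);print(n,k,nm,cv2.contourArea(kk),np.round(r[0],1)+[x0,y0],np.round(r[1],1),round(r[2]))
h=cv2.cvtColor(im,cv2.COLOR_BGR2HSV)
for nm,q in(('handle',cv2.inRange(h,(5,120,60),(18,255,255))),('green',cv2.inRange(h,(45,100,40),(80,255,255)))):
    for kk in cv2.findContours(q,cv2.RETR_EXTERNAL,cv2.CHAIN_APPROX_NONE)[0]:
        if cv2.contourArea(kk)>200: r=cv2.minAreaRect(kk);print('wrist',nm,cv2.contourArea(kk),r,cv2.boundingRect(kk))
# coarse colour map of wrist image: hue class
cl=np.full(h.shape[:2],'.');H,S,V=h[...,0],h[...,1],h[...,2]
cl[(H>=45)&(H<=80)&(S>90)]='g';cl[(H>=5)&(H<=18)&(S>110)]='o';cl[V<55]='#';cl[(S<50)&(V>=55)]='w'
for r in cl[4::10,4::7]:print(''.join(r))
E
```

```text
16.7 pos [ 471.079 -360.581   42.314] cmd [ 473.482 -360.428   42.04 ] in cradle [-109.147 -374.371  -43.326] cmd [-106.759 -374.026  -43.098] rot err deg [-0.05   0.054  0.145] F cradle [0.221 0.559 0.074] M [ 0.022  0.029 -0.009] w 10.154426387928408 0.0
top before handle 10146.0 [379.5 217. ] [114.  89.] 90
top before black 72.5 [404.5 248.6] [ 8.4 15.3] 84
top before black 167.5 [370.2 200.9] [12.5 15.7] 63
top before black 97.0 [385.9 192.8] [12.1  9.8] 63
top before mat 4345.5 [381.1 219.2] [92.4 49.7] 67
top now handle 180.5 [396. 232.] [31.2  7.6] 61
top now handle 821.5 [407.  243.5] [61. 34.] 90
top now handle 180.5 [410. 166.] [12. 28.] 90
top now handle 593.0 [342.5 207.5] [15. 95.] 0
top now black 72.0 [403.9 248.7] [ 7.5 14.5] 77
top now black 341.0 [404.7 207.3] [33.2 19.3] 4
top now mat 632.5 [398.5 237.8] [44.6 32.8] 69
top now mat 42.0 [390.5 202. ] [10.  7.] 90
top now mat 78.0 [348.1 191.2] [15.4  9.8] 67
scene before handle 12518.0 [104.5 254.5] [109. 119.] 90
scene before black 329.5 [111.9 266.9] [21.6 21.2] 51
scene before black 84.0 [129.  257.5] [16.1  8.1] 
[... 3261 characters left out ...]
######g###gooooooooooooooooooooooo
oooooooooooooooooooooo#############ww##############oooooooooooooooooooooo
oooooooooooooooooooo###############ww################oooooooooooooooooooo
oooooooooooooooooo################wwww#################oooooooooooooooooo
..oooo.ooooooooo#######o##########wwww###################oooooooooooooooo
oooo..oooo..o########oo###########gww.g###########o########oooooooooooooo
ooooooooo..#######################.o.gg######################oooooooooooo
ooooooooo#################o###################o#################woooooooo
ooooooo#################.######################o##################ww.oooo
ooooo##################o#########################o##################www.o
```

The mallet's blobs are exactly where they were and the fingers are closed just above the handle: it was lifted before the fingers had closed. I'll reopen, descend and close, checking before the lift.

step_arm([
  {"slide": [0,0,-8],"dr": [0,0,0],"jaw": 60},
  {"slide": [0,0,-12],"dr": [0,0,0],"jaw": 60},
  {"slide": [0,0,-12],"dr": [0,0,0],"jaw": 60},
  {"slide": [0,0,-12],"dr": [0,0,0],"jaw": 60},
  {"slide": [0,0,-12],"dr": [0,0,0],"jaw": 60},
  {"slide": [0,0,-6],"dr": [0,0,0],"jaw": 60},
  {"slide": [0,0,10],"dr": [0,0,0],"jaw": 60},
  {"slide": [0,0,25],"dr": [0,0,0],"jaw": 60},
])

```text
clock: 17.85
position: [470.9, -360.4, 15.5]
ee_rot: [-0.201, 0.98, 0.0, -0.001]
contact_force: [0.5, -0.4, 0.3]
gripper_width: 60.1
grasp_force: 0.0
```

```bash
python3 - <<'E'
from h import *
adv([0,0,25]);st()
E
```

```text
17.85 pos [ 470.868 -360.405   15.451] cmd [ 473.475 -360.432   17.04 ] in cradle [-103.782 -374.213  -69.649] cmd [-101.568 -374.031  -67.553] rot err deg [-0.062  0.045  0.161] F cradle [ 0.461 -0.368  0.416] M [-0.006  0.022 -0.016] w 60.1333996473845 0.0
```

step_arm([
  {"slide": [-1,0,4],"dr": [0,0,0],"jaw": 60},
  {"slide": [-1,0,5],"dr": [0,0,0],"jaw": 10},
  {"slide": [-1,0,5],"dr": [0,0,0],"jaw": 5},
  {"slide": [-1,0,5],"dr": [0,0,0],"jaw": 5},
  {"slide": [-1,0,5],"dr": [0,0,0],"jaw": 5},
  {"slide": [-1,0,5],"dr": [0,0,0],"jaw": 5},
  {"slide": [-1,0,5],"dr": [0,0,0],"jaw": 5},
  {"slide": [-1,0,5],"dr": [0,0,0],"jaw": 5},
])

```text
clock: 18.85
position: [472.3, -360.3, 12.1]
ee_rot: [-0.201, 0.98, -0.0, -0.0]
contact_force: [-0.6, -0.5, 0.1]
gripper_width: 4.8
grasp_force: 0.0
```

```bash
python3 - <<'E'
from h import *
adv([-1,0,5]);st()
c=cam('wrist');im=shot('wrist','w8.png');shot('scene','s8.png')
s=arm.read_state();T=R.from_quat(s['ee_rot']);p0=np.array(s['position'])
for q in[(0,0,0),(0,0,-19),(0,13,0),(0,-13,0)]:print('tool',q,proj(c,p0+T.apply(q)))
G=np.array([473.5,-360.4,29]);u=np.array([np.cos(np.radians(23.3)),np.sin(np.radians(23.3)),0]);w=np.array([-u[1],u[0],0])
for a,b,z in[(0,13,12),(0,-13,12),(-40,13,12),(-40,-13,12),(-100,13,12),(-100,-13,12),(-143,0,20),(40,45,25),(40,-45,25),(80,45,25)]:print('mal',a,b,z,proj(c,G+a*u+b*w+[0,0,z]))
h=cv2.cvtColor(im,cv2.COLOR_BGR2HSV);cl=np.full(h.shape[:2],'.');H,S,V=h[...,0],h[...,1],h[...,2]
cl[(H>=45)&(H<=80)&(S>90)]='g';cl[(H>=5)&(H<=18)&(S>110)]='o';cl[V<55]='#';cl[(S<50)&(V>=55)]='w'
for i,r in zip(range(4,384,8),cl[4::8,150:370:3]):print(f'{i:3}',''.join(r))
E
```

```text
18.85 pos [ 472.338 -360.32    12.062] cmd [ 474.391 -360.037   12.04 ] in cradle [-101.65 -374.01  -72.66] cmd [ -99.666 -373.563  -72.261] rot err deg [ 0.001 -0.001  0.149] F cradle [-0.551 -0.528 -0.064] M [-0.049 -0.05  -0.001] w 4.761283389179359 0.0
tool (0, 0, 0) [252.508 226.935]
tool (0, 0, -19) [252.274 240.58 ]
tool (0, 13, 0) [271.752 226.923]
tool (0, -13, 0) [233.267 226.942]
mal 0 13 12 [273.538 250.439]
mal 0 -13 12 [228.761 250.536]
mal -40 13 12 [274.971 184.662]
mal -40 -13 12 [226.311 184.784]
mal -100 13 12 [277.54   62.062]
mal -100 -13 12 [221.885  62.24 ]
mal -143 0 20 [248.498 -58.084]
mal 40 45 25 [328.209 321.638]
mal 40 -45 25 [174.563 321.916]
mal 80 45 25 [322.788 371.504]
  4 gggggggggggggggggg#############################ggggggggggggggggggggggggggg
 12 gggggggggggggggggg#############################ggggggggggggggggggggggggggg
 20 ggggggggggggggggggg###########################gggggggggggggggggggggggggggg
 28 ggggggggggggggggggggg####ooooooooooooooooo###ggggggggggggggggggggggggggggg
 36 ggggggggggggggggggggggg.oooooooooooooooooo#gggggggggggggggggggggggg
[... 2704 characters left out ...]
##########################wwwwww####################################
324 #######g########################wwwwwww###################################
332 ###ggg#########################wwwwwwww##########################gg#######
340 #og############################wwwwwwww##############################g####
348 ##########################################################################
356 ##########################################################################
364 ##########################################################################
372 ##########################################################################
380 ##########################################################################
```

The colour map explains it: the fingertips appear at image row ~240 with a 9–10 px gap for 4.8 mm, i.e. they lie ~30+ mm nearer the camera than the nominal TCP, so the fingers closed above the handle. I'll reopen and go lower, feeling for force.

step_arm([
  {"slide": [0,0,0],"dr": [0,0,0],"jaw": 60},
  {"slide": [0,0,-4],"dr": [0,0,0],"jaw": 60},
  {"slide": [0,0,-4],"dr": [0,0,0],"jaw": 60},
  {"slide": [0,0,-4],"dr": [0,0,0],"jaw": 60},
  {"slide": [0,0,0],"dr": [0,0,0],"jaw": 60},
  {"slide": [0,0,6],"dr": [0,0,0],"jaw": 60},
  {"slide": [0,0,12],"dr": [0,0,0],"jaw": 60},
  {"slide": [0,0,14],"dr": [0,0,0],"jaw": 60},
])

```text
clock: 19.95
position: [471.9, -360.1, -2.8]
ee_rot: [-0.201, 0.98, 0.0, -0.001]
contact_force: [-0.2, -0.1, 0.9]
gripper_width: 60.0
grasp_force: 0.0
```

```bash
python3 - <<'E'
from h import *
adv([0,0,14]);st()
im=shot('wrist','w9.png')
h=cv2.cvtColor(im,cv2.COLOR_BGR2HSV);cl=np.full(h.shape[:2],'.');H,S,V=h[...,0],h[...,1],h[...,2]
cl[(H>=45)&(H<=80)&(S>90)]='g';cl[(H>=5)&(H<=18)&(S>110)]='o';cl[V<55]='#';cl[(S<50)&(V>=55)]='w'
for i,r in zip(range(204,320,4),cl[204:320:4,130:390:3]):print(f'{i:3}',''.join(r))
E
```

```text
19.95 pos [ 471.883 -360.117   -2.797] cmd [ 474.387 -360.039   -1.96 ] in cradle [ -99.02  -373.844  -87.292] cmd [ -96.759 -373.566  -85.956] rot err deg [-0.059  0.056  0.151] F cradle [-0.399 -0.079  0.826] M [-0.009  0.031 -0.023] w 60.04143124350995 0.0
204 ooogggggggggggggggggggggggggggggoooooooooooooooo.gggggggggggggggggggggggggggggggggggggg
208 ooogggggggggggggggggggggggggggggoooooooooooooooo.gggggggggggggggggggggggggggggggggggggg
212 ooogggggggggggggggggggggggggggggoooooooooooooooo.gggggggggggggggggggggggggggggggggggggg
216 ooogggggggggggggggggggggggggggggoooooooooooooooo.gggggggggggggggggggggggggggggggggggggg
220 ooogggggggggggggggggggggggggggggoooooooooooooooo.gggggggggggggggggggggggggggggggggggggg
224 ooo.ggggggggggggggggggggggggggggoooooooooooooooo.gggggggggggggggggggggggggggggggggggggg
228 ooo.ggggggggggggggggggggggggggggoooooooooooooooo.gggggggggggggggggggggggggggggggggggggg
232 ooo.ggggggggggggggggggggggggggggoooooooooooooooo.gggggggggggggggggggggggggggggggggggggg
236 ooo.ggggggggggggggggggggggggggggoooooooooooooooo.gggggggggggggggggggggggggggggggggggggg
240 ooo.gggg
[... 1127 characters left out ...]
ggooooooooooooooo###################ww#########gggggg.oo
292 ooooo############################ooooooooooooooo###############################gggggooo
296 ooo##############################ooooooooooooooo##################################g.oo#
300 #################################ooooooooooooooo#######################################
304 #################################ooooooooooooooo#######################################
308 #################################ooooooooooooooo#######################################
312 ##################################oooooooooooooo#######################################
316 ##################################oooooooooooooo#######################################
```

step_arm([
  {"slide": [0,0,5],"dr": [0,0,0],"jaw": 55},
  {"slide": [0,0,11],"dr": [0,0,0],"jaw": 50},
  {"slide": [0,0,15],"dr": [0,0,0],"jaw": 45},
  {"slide": [0,0,16],"dr": [0,0,0],"jaw": 30},
  {"slide": [0,0,16],"dr": [0,0,0],"jaw": 5},
  {"slide": [0,0,16],"dr": [0,0,0],"jaw": 5},
  {"slide": [0,0,16],"dr": [0,0,0],"jaw": 5},
  {"slide": [0,0,16],"dr": [0,0,0],"jaw": 5},
])

```text
clock: 21.0
position: [472.6, -360.5, -17.8]
ee_rot: [-0.201, 0.98, -0.0, 0.0]
contact_force: [0.0, -1.4, -0.5]
gripper_width: 25.0
grasp_force: 59.6
```

```bash
python3 - <<'E'
from h import *
adv([0,0,16]);st()
E
```

```text
21.0 pos [ 472.636 -360.54   -17.806] cmd [ 474.382 -360.042  -17.96 ] in cradle [ -95.132 -374.206 -101.81 ] cmd [ -93.437 -373.569 -101.607] rot err deg [ 0.037 -0.027  0.148] F cradle [ 0.226 -1.407 -0.506] M [-0.541 -0.246 -0.02 ] w 25.021895244499785 59.592599272727966
```

```bash
cat >> h.py <<'E'
def strike(y,x=-44,z=13): # TCP for striking face centre at cradle (x,y,z)
    t=cr([x,y,z]); a=np.radians(CY); u=np.array([np.cos(a),np.sin(a),0]); v=np.array([-u[1],u[0],0])
    return t-45*v-60*u-[0,0,46.8]
E
python3 - <<'E'
from h import *
print('tail',cr([-44,-160,10]),strike(-190))
go(strike(-190),down(175.4))
E
```

```text
tail [ 562.841 -152.9     80.93 ] [ 497.641 -222.896   37.064]
slide [-75.7, 116.7, -55.1] dr [-0.0, -0.0, 3.49] max mm 149.61747892542502 deg 27.92
```

step_arm([
  {"slide": [0,0,-6],"dr": [0,0,0],"jaw": 5},
  {"slide": [0,0,-22],"dr": [0,0,0],"jaw": 5},
  {"slide": [0,0,-42],"dr": [0,0,0],"jaw": 5},
  {"slide": [-15,23,-55],"dr": [0,0,0.6],"jaw": 5},
  {"slide": [-35,54,-58],"dr": [0,0,1.5],"jaw": 5},
  {"slide": [-57,87,-58],"dr": [0,0,2.5],"jaw": 5},
  {"slide": [-72,110,-56],"dr": [0,0,3.3],"jaw": 5},
  {"slide": [-75.7,116.7,-55.1],"dr": [0,0,3.49],"jaw": 5},
])

```text
clock: 22.0
position: [496.0, -221.5, 38.0]
ee_rot: [0.041, 0.999, 0.0, -0.0]
contact_force: [-0.2, 0.5, -4.0]
gripper_width: 24.8
grasp_force: 59.5
```

```bash
cat > tail.py <<'E'
from h import *
def tail():
    c=cam('scene');im=shot('scene');h=cv2.cvtColor(im,cv2.COLOR_BGR2HSV)
    x0,x1,y0,y1=165,225,195,240
    m=cv2.inRange(h[y0:y1,x0:x1],(0,190,70),(6,255,255))|cv2.inRange(h[y0:y1,x0:x1],(176,190,70),(180,255,255))
    out=[]
    for k in cv2.findContours(m,cv2.RETR_EXTERNAL,cv2.CHAIN_APPROX_NONE)[0]:
        if cv2.contourArea(k)>8:
            M=cv2.moments(k);u=(M['m10']/M['m00']+x0,M['m01']/M['m00']+y0);out.append((cv2.contourArea(k),np.round(u,1)))
    return out
E
python3 - <<'E'
from tail import *
for i in range(2): shot('scene')
st();print(tail());im=shot('scene','s10.png');shot('top','t10.png')
i0=cv2.imread('pics/s8.png');h=cv2.cvtColor(i0,cv2.COLOR_BGR2HSV)[195:240,165:225]
t=cv2.imread('pics/t10.png');h=cv2.cvtColor(t,cv2.COLOR_BGR2HSV)
for nm,lo,hi in(('red',(0,190,90),(6,255,255)),('black',(0,0,0),(180,255,40)),('orange',(7,180,120),(18,255,255))):
    m=cv2.inRange(h[150:260,250:400],lo,hi)
    for k in cv2.findContours(m,cv2.RETR_EXTERNAL,cv2.CHAIN_APPROX_NONE)[0]:
        if cv2.contourArea(k)>15:r=cv2.minAreaRect(k);print(nm,cv2.contourArea(k),(np.array(cv2.boxPoints(r))+[250,150]).round(1).tolist())
E
```

```text
22.1 pos [ 495.967 -222.138   37.891] cmd [ 497.691 -222.894   37.11 ] in cradle [ -94.822 -234.378  -44.802] cmd [ -92.919 -234.994  -45.197] rot err deg [-0.013 -0.005  0.046] F cradle [ 0.791 -0.254 -2.545] M [0.004 0.064 0.01 ] w 25.39999471918862 59.46520686149597
[(48.0, array([180.8, 223.8])), (161.5, array([194.8, 199.6]))]
red 97.5 [[257.0, 229.0], [285.0, 229.0], [285.0, 240.0], [257.0, 240.0]]
black 67.5 [[341.0, 248.0], [341.0, 241.0], [353.0, 241.0], [353.0, 248.0]]
black 20.0 [[250.0, 246.0], [250.0, 231.0], [252.0, 231.0], [252.0, 246.0]]
black 275.5 [[326.2, 206.3], [328.0, 195.0], [373.4, 202.3], [371.6, 213.6]]
```

step_arm([
  {"slide": [-2,15,0],"dr": [0,0,0],"jaw": 5},
  {"slide": [-2,42,0],"dr": [0,0,0],"jaw": 5},
  {"slide": [-2,20,0],"dr": [0,0,0],"jaw": 5},
  {"slide": [-2,10,0],"dr": [0,0,0],"jaw": 5},
  {"slide": [-2,30,0],"dr": [0,0,0],"jaw": 5},
  {"slide": [-2,55,0],"dr": [0,0,0],"jaw": 5},
  {"slide": [-2,30,0],"dr": [0,0,0],"jaw": 5},
  {"slide": [-2,10,0],"dr": [0,0,0],"jaw": 5},
])

```text
clock: 23.25
position: [498.8, -213.7, 37.1]
ee_rot: [0.041, 0.999, -0.0, -0.0]
contact_force: [-0.0, 0.4, -3.5]
gripper_width: 25.2
grasp_force: 60.8
```

```bash
python3 - <<'E'
from tail import *
adv([-2,10,0]);st();print(tail())
E
```

```text
23.25 pos [ 498.841 -213.696   37.132] cmd [ 500.485 -213.086   37.107] in cradle [ -92.524 -225.733  -45.09 ] cmd [ -90.964 -224.994  -44.784] rot err deg [-0.005  0.003  0.131] F cradle [ 0.666  0.36  -3.398] M [-0.026  0.005 -0.014] w 25.20554253865707 60.804927349090576
[(49.5, array([191.1, 222.1])), (163.0, array([194.7, 199.6]))]
```

```bash
cat >> tail.py <<'E'
def ycr():
    c=cam('scene');u=[o for o in tail() if o[1][1]>212][0]
    ys=np.arange(-175,-80,1.);px=[proj(c,cr([-44-(-(y+160))/6*0+ (y+160)/6,y+6,12]))[0] for y in ys]
    return u, round(float(np.interp(u[1][0],px,ys)),1)
E
python3 - <<'E'
from tail import *
print(ycr())
c=cam('scene')
for y in(-160,-150,-120):print(y,proj(c,cr([-44+(y+160)/6,y,10])))
E
```

```text
((49.5, array([191.1, 222.2])), -130.8)
-160 [179.028 226.485]
-150 [182.512 225.628]
-120 [192.881 223.072]
```

step_arm([
  {"slide": [0,15,0],"dr": [0,0,0],"jaw": 5},
  {"slide": [0,32,0],"dr": [0,0,0],"jaw": 5},
  {"slide": [0,58,0],"dr": [0,0,0],"jaw": 5},
  {"slide": [0,35,0],"dr": [0,0,0],"jaw": 5},
  {"slide": [0,30,0],"dr": [0,0,0],"jaw": 5},
  {"slide": [0,60,0],"dr": [0,0,0],"jaw": 5},
  {"slide": [0,40,0],"dr": [0,0,0],"jaw": 5},
  {"slide": [0,30,0],"dr": [0,0,0],"jaw": 5},
])

```text
clock: 24.35
position: [501.3, -183.0, 37.1]
ee_rot: [0.041, 0.999, -0.0, -0.0]
contact_force: [-0.8, -1.1, -3.3]
gripper_width: 25.0
grasp_force: 61.1
```

```bash
python3 - <<'E'
from tail import *
adv([0,30,0]);st();print(ycr())
E
```

```text
24.35 pos [ 501.343 -183.023   37.148] cmd [ 502.885 -183.183   37.101] in cradle [ -92.495 -194.958  -45.067] cmd [ -90.969 -194.994  -44.791] rot err deg [-0.006  0.     0.108] F cradle [-0.051 -1.163 -3.395] M [-0.024  0.104  0.005] w 25.0177989608407 61.143332719802856
((49.0, array([196.6, 220.8])), -114.7)
```

step_arm([
  {"slide": [0,10,0],"dr": [0,0,0],"jaw": 5},
  {"slide": [0,42,0],"dr": [0,0,0],"jaw": 5},
  {"slide": [0,15,0],"dr": [0,0,0],"jaw": 5},
  {"slide": [0,5,0],"dr": [0,0,0],"jaw": 5},
  {"slide": [0,20,0],"dr": [0,0,0],"jaw": 5},
  {"slide": [0,48,0],"dr": [0,0,0],"jaw": 5},
  {"slide": [0,20,0],"dr": [0,0,0],"jaw": 5},
  {"slide": [0,10,0],"dr": [0,0,0],"jaw": 5},
])

```text
clock: 25.4
position: [502.1, -173.3, 37.1]
ee_rot: [0.041, 0.999, 0.0, -0.0]
contact_force: [0.1, -0.9, -3.7]
gripper_width: 25.4
grasp_force: 62.8
```

```bash
python3 - <<'E'
from tail import *
adv([0,10,0]);st();print(ycr())
E
```

```text
25.4 pos [ 502.054 -173.307   37.098] cmd [ 503.685 -173.215   37.099] in cradle [ -92.553 -185.217  -45.131] cmd [ -90.97  -184.994  -44.793] rot err deg [-0.014 -0.004  0.164] F cradle [ 0.913 -0.923 -3.539] M [0.062 0.098 0.012] w 25.37869376176167 62.76733875274658
((41.5, array([198.8, 220.5])), -108.3)
```

step_arm([
  {"slide": [0,-10,0],"dr": [0,0,0],"jaw": 5},
  {"slide": [0,10,0],"dr": [0,0,0],"jaw": 5},
  {"slide": [0,42,0],"dr": [0,0,0],"jaw": 5},
  {"slide": [0,10,0],"dr": [0,0,0],"jaw": 5},
  {"slide": [0,10,0],"dr": [0,0,0],"jaw": 5},
  {"slide": [0,44,0],"dr": [0,0,0],"jaw": 5},
  {"slide": [0,10,0],"dr": [0,0,0],"jaw": 5},
  {"slide": [0,-10,0],"dr": [0,0,0],"jaw": 5},
])

```text
clock: 26.45
position: [501.3, -183.9, 37.2]
ee_rot: [0.041, 0.999, -0.0, -0.0]
contact_force: [0.8, 0.1, -3.7]
gripper_width: 24.9
grasp_force: 65.3
```

```bash
python3 - <<'E'
from tail import *
adv([0,-10,0]);st();print(ycr());shot('scene','s13.png');shot('top','t13.png')
E
```

```text
26.45 pos [ 501.316 -183.869   37.15 ] cmd [ 502.885 -183.183   37.101] in cradle [ -92.454 -195.804  -45.057] cmd [ -90.969 -194.994  -44.791] rot err deg [-0.007 -0.01   0.134] F cradle [ 1.513  0.135 -3.419] M [0.055 0.079 0.056] w 24.898934442940625 65.2720856666565
((38.0, array([198., 219.])), -110.6)
```

step_arm([
  {"slide": [0,0,0],"dr": [0,0,0],"jaw": 5},
  {"slide": [0,20,0],"dr": [0,0,0],"jaw": 5},
  {"slide": [0,54,0],"dr": [0,0,0],"jaw": 5},
  {"slide": [0,10,0],"dr": [0,0,0],"jaw": 5},
  {"slide": [0,20,0],"dr": [0,0,0],"jaw": 5},
  {"slide": [0,54,0],"dr": [0,0,0],"jaw": 5},
  {"slide": [0,10,0],"dr": [0,0,0],"jaw": 5},
  {"slide": [0,-10,0],"dr": [0,0,0],"jaw": 5},
])

```text
clock: 27.6
position: [500.5, -193.4, 37.2]
ee_rot: [0.041, 0.999, -0.0, -0.0]
contact_force: [0.2, 0.0, -3.6]
gripper_width: 24.7
grasp_force: 68.4
```

```bash
python3 - <<'E'
from tail import *
adv([0,-10,0]);st();print(ycr());im=shot('scene','s14.png');shot('top','t14.png')
a=cv2.imread('pics/s13.png');d=np.abs(a.astype(int)-im).max(2)>25
print('changed px around wedge/panel',d[190:235,200:290].sum())
for n in('s13','s14'):
    h=cv2.cvtColor(cv2.imread(f'pics/{n}.png'),cv2.COLOR_BGR2HSV)[205:235,180:225]
    for m,k in((cv2.inRange(h,(0,170,50),(6,255,255)),'red'),(cv2.inRange(h,(8,190,90),(18,255,255)),'or')):
        ys,xs=np.nonzero(m);print(n,k,len(xs),xs.mean()+180 if len(xs) else 0,(xs.min()+180,xs.max()+180) if len(xs) else 0)
E
```

```text
27.6 pos [ 500.507 -193.436   37.202] cmd [ 502.085 -193.15    37.103] in cradle [ -92.504 -205.405  -45.014] cmd [ -90.967 -204.994  -44.789] rot err deg [-0.004 -0.009  0.099] F cradle [ 0.94   0.031 -3.515] M [0.024 0.143 0.032] w 24.691924443034758 68.37272644042969
((51.5, array([199.2, 220.9])), -107.1)
changed px around wedge/panel 34
s13 red 78 196.53846153846155 (np.int64(189), np.int64(202))
s13 or 142 204.2394366197183 (np.int64(189), np.int64(224))
s14 red 87 197.4367816091954 (np.int64(189), np.int64(203))
s14 or 125 204.504 (np.int64(189), np.int64(224))
```

step_arm([
  {"slide": [0,10,0],"dr": [0,0,0],"jaw": 5},
  {"slide": [0,32,0],"dr": [0,0,0],"jaw": 5},
  {"slide": [0,67,0],"dr": [0,0,0],"jaw": 5},
  {"slide": [0,20,0],"dr": [0,0,0],"jaw": 5},
  {"slide": [0,32,0],"dr": [0,0,0],"jaw": 5},
  {"slide": [0,67,0],"dr": [0,0,0],"jaw": 5},
  {"slide": [0,20,0],"dr": [0,0,0],"jaw": 5},
  {"slide": [0,0,0],"dr": [0,0,0],"jaw": 5},
])

```text
clock: 28.75
position: [500.5, -192.8, 37.2]
ee_rot: [0.041, 0.999, -0.0, -0.0]
contact_force: [0.4, 0.6, -3.6]
gripper_width: 24.8
grasp_force: 63.3
```

```bash
python3 - <<'E'
from tail import *
st();print(ycr());im=shot('scene','s15.png');shot('top','t15.png')
for n in('s14','s15'):
    h=cv2.cvtColor(cv2.imread(f'pics/{n}.png'),cv2.COLOR_BGR2HSV)[205:235,180:225]
    for m,k in((cv2.inRange(h,(0,170,50),(6,255,255)),'red'),(cv2.inRange(h,(8,190,90),(18,255,255)),'or')):
        ys,xs=np.nonzero(m);print(n,k,len(xs),xs.mean()+180,xs.min()+180,xs.max()+180)
# mallet head yaw in top views: dark blob near head, plus wedge red in top
for n in('t10','t14','t15'):
    h=cv2.cvtColor(cv2.imread(f'pics/{n}.png'),cv2.COLOR_BGR2HSV)[150:215,270:370]
    m=cv2.inRange(h,(0,0,0),(180,255,45))
    for k in cv2.findContours(m,cv2.RETR_EXTERNAL,cv2.CHAIN_APPROX_NONE)[0]:
        if cv2.contourArea(k)>30:r=cv2.minAreaRect(k);print(n,'blk',cv2.contourArea(k),np.round(r[0],1)+[270,150],np.round(r[1],1),round(r[2]))
    m=cv2.inRange(h,(0,170,60),(6,255,255));ys,xs=np.nonzero(m);print(n,'red',len(xs),(xs.mean()+270,ys.mean()+150) if len(xs) else 0)
E
```

```text
28.75 pos [ 500.517 -192.829   37.167] cmd [ 502.085 -193.15    37.103] in cradle [ -92.535 -204.799  -45.056] cmd [ -90.967 -204.994  -44.789] rot err deg [-0.004 -0.001  0.069] F cradle [ 1.081  0.602 -3.411] M [0.01  0.071 0.075] w 24.76332787699958 63.27647566795349
((66.0, array([198.9, 221.6])), -108.0)
s14 red 87 197.4367816091954 189 203
s14 or 125 204.504 189 224
s15 red 108 197.59259259259258 189 203
s15 or 110 205.38181818181818 194 224
t10 blk 294.5 [347.7 204.9] [42.3 13.7] 10
t10 blk 36.0 [283.  175.3] [ 5.  33.1] 5
t10 red 0 0
t14 blk 251.0 [342.8 203.9] [44.1 10.3] 3
t14 red 0 0
t15 blk 248.5 [342.2 205.2] [43.3 12.8] 4
t15 red 0 0
```

```bash
python3 - <<'E'
from h import *
s=arm.read_state();c=cam('wrist');im=shot('wrist','w16.png');T=R.from_quat(s['ee_rot']);p0=np.array(s['position'])
h=cv2.cvtColor(im,cv2.COLOR_BGR2HSV)
for r in(10,60,110,160,200):
    print(r,'hue',h[r-3:r+4,200:300:4,0].mean(0).astype(int).tolist(),'\n    S',h[r-3:r+4,200:300:4,1].mean(0).astype(int).tolist(),'\n    V',h[r-3:r+4,200:300:4,2].mean(0).astype(int).tolist())
for a in(120,80,40,0):
    print(a,[proj(c,p0+T.apply((a,b,-46.8-12))) for b in(-13,13)])
E
```

```text
10 hue [17, 17, 17, 17, 17, 17, 17, 17, 17, 17, 17, 17, 17, 17, 17, 17, 17, 17, 17, 17, 17, 17, 17, 17, 17] 
    S [114, 115, 115, 115, 116, 116, 117, 118, 117, 117, 119, 118, 119, 118, 118, 119, 118, 118, 119, 117, 118, 119, 118, 118, 118] 
    V [202, 202, 202, 202, 202, 199, 198, 199, 198, 198, 197, 197, 197, 198, 197, 197, 197, 197, 196, 198, 198, 197, 197, 197, 197]
60 hue [17, 17, 17, 17, 14, 14, 13, 14, 12, 13, 12, 13, 12, 11, 12, 12, 12, 12, 12, 13, 12, 12, 11, 13, 13] 
    S [117, 116, 117, 117, 116, 97, 95, 96, 92, 87, 86, 85, 78, 81, 79, 77, 85, 80, 82, 85, 80, 83, 80, 84, 96] 
    V [205, 205, 205, 205, 93, 63, 62, 61, 59, 58, 57, 56, 56, 54, 54, 54, 53, 53, 54, 54, 56, 57, 59, 59, 57]
110 hue [18, 18, 18, 18, 18, 18, 18, 17, 15, 16, 16, 16, 16, 16, 16, 16, 16, 16, 16, 15, 15, 17, 17, 17, 17] 
    S [112, 111, 111, 111, 110, 111, 111, 122, 165, 163, 165, 164, 167, 165, 165, 163, 163, 162, 164, 164, 168, 120, 116, 117, 117] 
    V [209, 209, 209, 209, 209, 209, 210, 179, 163, 186, 186, 180, 179, 180, 184, 185, 188, 188, 184, 178, 157, 197, 204, 204, 203]
160 hue [16, 16, 1
[... 263 characters left out ...]
38, 129, 163, 186, 186, 181, 181, 183, 186, 185, 190, 188, 182, 173, 152, 143, 143, 143, 143]
200 hue [17, 17, 17, 16, 16, 16, 16, 16, 14, 14, 15, 15, 14, 15, 14, 14, 15, 14, 14, 14, 14, 16, 16, 16, 16] 
    S [128, 128, 127, 128, 128, 128, 128, 132, 169, 168, 170, 170, 170, 171, 169, 169, 170, 168, 170, 170, 172, 129, 128, 128, 129] 
    V [134, 134, 134, 138, 140, 140, 137, 122, 113, 129, 128, 126, 125, 127, 130, 129, 133, 129, 124, 117, 100, 135, 139, 139, 139]
120 [array([213.343, -10.883]), array([288.51 , -10.955])]
80 [array([218.016, 108.934]), array([284.804, 108.884])]
40 [array([221.903, 204.665]), array([281.718, 204.629])]
0 [array([225.141, 282.039]), array([279.145, 282.011])]
```

```bash
cat > pitch.py <<'E'
from h import *
def pitch(name,rows=range(80,232,4)):
    c=cam('wrist');K,k1,_=c
    im=shot('wrist',name);S=cv2.GaussianBlur(cv2.cvtColor(im,cv2.COLOR_BGR2HSV)[...,1],(3,3),0).astype(float)
    T=np.array(optics.camera_info('wrist')['T_tool_cam']);P=[]
    for r in rows:
        l=S[r,200:310];thr=(np.median(l[45:65])+np.median(np.r_[l[:18],l[95:]]))/2
        g=l>thr
        if not g[55]: continue
        a=55
        while a>0 and g[a]:a-=1
        b=55
        while b<109 and g[b]:b+=1
        xa=a+(thr-l[a])/(l[a+1]-l[a]);xb=b-(thr-l[b])/(l[b-1]-l[b])
        if xb-xa<35 or xb-xa>85: continue
        q=cv2.undistortPoints(np.array([[[200+xa,r]],[[200+xb,r]]],float),K,np.array([k1,0,0,0.]))[:,0]
        D=26/(q[1,0]-q[0,0]);m=q.mean(0)*D
        P.append((T@[m[0],-m[1],-D,1])[:3])
    P=np.array(P);n=np.abs(P[:,2]-np.median(P[:,2]))<25;P=P[n]
    pz=np.polyfit(P[:,0],P[:,2],1);py=np.polyfit(P[:,0],P[:,1],1)
    print('n',len(P),'x range',P[:,0].min(),P[:,0].max(),'pitch(pommel down) deg',np.degrees(np.arctan(pz[0])),'top z at x=0',pz[1],'yaw deg',np.degrees(np.arctan(py[0])),'y0',py[1],'res',np.std(P[:,2]-np.polyval(pz,P[:,0])))
E
python3 - <<'E'
from pitch import *
pitch('w17.png')
im=cv2.imread('pics/w17.png');v=cv2.cvtColor(im,cv2.COLOR_BGR2HSV)[...,2]
m=(v<70).astype(np.uint8)[20:110,150:360]
for k in cv2.findContours(m,cv2.RETR_EXTERNAL,cv2.CHAIN_APPROX_NONE)[0]:
    if cv2.contourArea(k)>200:print('pommel',cv2.boundingRect(k))
E
```

```text
n 38 x range 21.829776995710098 91.53299382967529 pitch(pommel down) deg 10.144249562003996 top z at x=0 -47.96760249265071 yaw deg 0.3313168512462537 y0 1.3405961120764063 res 1.6590376557972668
pommel (65, 0, 85, 68)
```

```bash
python3 - <<'E'
from h import *
c=cam('scene');im=cv2.imread('pics/s15.png');s=arm.read_state();p=np.array(s['position']);a=np.radians(CY);u=np.array([np.cos(a),np.sin(a),0]);v=np.array([-u[1],u[0],0]);G=p+[0,0,46.8]
for th in(0,20,-20):
    t=np.radians(th);U=u*np.cos(t)+np.array([0,0,np.sin(t)])
    print(th,'head',proj(c,G+60*U),'face+y',proj(c,G+60*U+45*v),'face-y',proj(c,G+60*U-45*v),'pommel',proj(c,G-125*U),'grip',proj(c,G))
h=cv2.cvtColor(im,cv2.COLOR_BGR2HSV);cl=np.full(h.shape[:2],'.');H,S,V=h[...,0],h[...,1],h[...,2]
cl[(H>=45)&(H<=80)&(S>90)]='g';cl[(S>175)&(H<18)]='o';cl[((H<=5)|(H>176))&(S>170)]='R';cl[V<55]='#';cl[(S<50)&(V>=55)]='w'
print('    '+''.join(str(x//10%10) for x in range(120,215)))
for i in range(160,250,2):print(f'{i:3}',''.join(cl[i,120:215]))
E
```

```text
0 head [164.876 231.583] face+y [179.507 225.766] face-y [149.922 237.526] pommel [137.982 197.085] grip [155.567 219.7  ]
20 head [163.537 225.133] face+y [178.3   219.352] face-y [148.447 231.044] pommel [140.782 209.581] grip [155.567 219.7  ]
-20 head [165.047 236.449] face+y [179.51 230.64] face-y [150.271 242.38 ] pommel [137.138 186.764] grip [155.567 219.7  ]
    22222222223333333333444444444455555555556666666666777777777788888888889999999999000000000011111
160 ............#####.#########################....................................................
162 .............########..####################....................................................
164 .............##############################....................................................
166 .............###############################...................................................
168 ..............#####.########################...................................................
170 ..............#############################....................................................
172 ..............####.#######
[... 3169 characters left out ...]

236 ..............................##################..www.############wwwwwwwww..ww....ww..........
238 ...............................#################.wwww.#########.....wwwwwwww...w....w..........
240 gggg...........................##################wwwww.###............wwwwwwww..w..w...........
242 gggggggg........................#################.ww...................wwwwwwwww...ww..........
244 gggggggggggg.....................###############.........................wwwwwwwwwwwwww..w.....
246 ggggggggggggggg....................########................................wwwwwwwwwwwwww......
248 ggggggggggggggggggg.........................................................wwwwwwwwwwwwwwwwwww
```

The masks and the handle fit show that the wedge has stopped (red edge fixed at columns 189–203) and that the mallet has slipped in the grip: pommel about 11° down, handle about 11 mm lower and about 20 mm towards the head. I'll carry it gently, with the tool tilted to level it.

```bash
python3 - <<'E'
from h import *
Rt=down(-156.7)*R.from_euler('y',11,degrees=True);m=np.array([-20,1.3,-40.])
json.dump([Rt.as_quat().tolist(),m.tolist()],open('lay.json','w'))
G=np.array([473.5,-360.4,29+30])
t=G-Rt.apply(m);print(t)
p,r=getcmd();mid=np.array([p[0]-10,p[1]-70,75]);
go(mid,down(-170)*R.from_euler('y',6,degrees=True)); go(t,Rt)
E
```

```text
[ 448.973 -372.378   23.551]
slide [4.4, -70.6, -37.9] dr [0.09, 0.74, -1.82] max mm 80.25042055964566 deg 15.733988686915978
slide [55.7, -100.1, 57.5] dr [0.25, 0.63, -1.65] max mm 128.17468548820395 deg 14.270304832062978
```

step_arm([
  {"slide": [0,-4,-3],"dr": [0,0.05,-0.1],"jaw": 5},
  {"slide": [1,-13,-9],"dr": [0,0.15,-0.35],"jaw": 5},
  {"slide": [2,-25,-15],"dr": [0.03,0.27,-0.65],"jaw": 5},
  {"slide": [3,-38,-22],"dr": [0.05,0.4,-1.0],"jaw": 5},
  {"slide": [3,-50,-28],"dr": [0.07,0.53,-1.3],"jaw": 5},
  {"slide": [4,-60,-33],"dr": [0.08,0.64,-1.55],"jaw": 5},
  {"slide": [4,-67,-36],"dr": [0.09,0.71,-1.75],"jaw": 5},
  {"slide": [4.4,-70.6,-37.9],"dr": [0.09,0.74,-1.82],"jaw": 5},
])

```text
clock: 30.0
position: [490.5, -263.4, 75.1]
ee_rot: [-0.086, 0.995, -0.004, -0.052]
contact_force: [0.8, 0.4, -4.1]
gripper_width: 25.0
grasp_force: 63.3
```

```bash
python3 - <<'E'
from pitch import *
import tail
p,r=json.load(open('cmd.json'))
s=arm.read_state();print(s['clock'],s['position'],s['gripper_width'],s['grasp_force'],s['contact_force'],s['wrist_torque'])
pitch('w18.png');print(tail.ycr())
c=cam('scene');cl=None;im=shot('scene','s18.png')
h=cv2.cvtColor(im,cv2.COLOR_BGR2HSV);cl=np.full(h.shape[:2],'.');H,S,V=h[...,0],h[...,1],h[...,2]
cl[(H>=45)&(H<=80)&(S>90)]='g';cl[(S>175)&(H<18)]='o';cl[((H<=5)|(H>176))&(S>170)]='R';cl[V<55]='#';cl[(S<50)&(V>=55)]='w'
for i in range(196,256,2):print(f'{i:3}',''.join(cl[i,90:215]))
E
```

```text
30.0 [ 490.488 -263.429   75.122] 24.960860218657693 63.29962491989136 [ 0.765  0.36  -4.102] [ 0.053 -0.176 -0.035]Traceback (most recent call last):
  File "<stdin>", line 5, in <module>
  File "pitch.py", line 19, in pitch
    P=np.array(P);n=np.abs(P[:,2]-np.median(P[:,2]))<25;P=P[n]
                           ~^^^^^
IndexError: too many indices for array: array is 1-dimensional, but 2 were indexed
```

```bash
python3 - <<'E'
from h import *
import tail
print(tail.tail())
im=shot('scene','s18.png')
h=cv2.cvtColor(im,cv2.COLOR_BGR2HSV);cl=np.full(h.shape[:2],'.');H,S,V=h[...,0],h[...,1],h[...,2]
cl[(H>=45)&(H<=80)&(S>90)]='g';cl[(S>175)&(H<18)]='o';cl[((H<=5)|(H>176))&(S>170)]='R';cl[V<55]='#';cl[(S<50)&(V>=55)]='w'
for i in range(196,256,2):print(f'{i:3}',''.join(cl[i,90:215]))
c=cam('wrist');s=arm.read_state();T=R.from_quat(s['ee_rot']);p=np.array(s['position']);sc=cam('scene')
for th,z0,x0 in((0,-46.8,0),(11,-36,-20),(20,-36,-20)):
    t=np.radians(th);f=lambda a,b:p+T.apply((x0-a*np.cos(t),b,z0+x0*np.tan(t)-a*np.sin(t)))
    print(th,'head',proj(sc,f(60,0)),'pommel',proj(sc,f(-125,0)))
w=cv2.imread('pics/w18.png');h=cv2.cvtColor(w,cv2.COLOR_BGR2HSV)
for r in range(10,250,20):print(r,'S',h[r-1:r+2,196:320:5,1].mean(0).astype(int).tolist(),'V',h[r-1:r+2,196:320:5,2].mean(0).astype(int).tolist())
E
```

```text
[(63.0, array([199. , 221.7])), (158.0, array([194.8, 199.5]))]
196 .........................##################################....................................oRRRRRRRRRRRRRRRRRRRRRRRoo....
198 ...................#################################..####......................................oRRRRRRRRRRRRRRRRRRRo....wwww
200 ................########..##########################..###.......................................oRRRRRRRRRRRRRRRoo......wwwww
202 ..............########.w..#..############################.......................................oRRRRRRRRRRRoo............ww.
204 ..............####.wwwww.#....###########.#############..........................................oRRRRRRRRRo.................
206 ...............###.www.####ooo##########....#######................................................oRRRRRRRo.................
208 ...............####.######..ooo#########...#######....................................................oRoo...................
210 ................###o.######oooo########....#######........................................................................
[... 5338 characters left out ...]
, 167, 168, 168, 169, 165, 130, 130, 129, 130, 126, 128, 120] V [127, 114, 113, 112, 112, 111, 112, 142, 178, 176, 173, 175, 178, 178, 183, 174, 163, 112, 140, 136, 144, 148, 166, 144, 188]
210 S [191, 184, 182, 180, 173, 170, 159, 172, 168, 169, 168, 171, 168, 168, 167, 168, 170, 164, 130, 129, 131, 131, 130, 130, 129] V [113, 112, 112, 111, 111, 111, 101, 125, 176, 176, 173, 175, 178, 178, 183, 173, 156, 111, 134, 134, 136, 136, 136, 135, 131]
230 S [190, 186, 185, 178, 171, 169, 162, 172, 172, 172, 171, 171, 171, 172, 170, 173, 173, 149, 132, 133, 132, 131, 132, 131, 131] V [92, 92, 92, 90, 91, 90, 90, 95, 110, 118, 117, 119, 121, 122, 125, 117, 103, 97, 119, 117, 114, 111, 109, 106, 115]
```

```bash
python3 - <<'E'
from h import *
# undo the previously saved (unexecuted) second step
go_from=None
p=np.array(getcmd()[0]);
E
python3 - <<'E'
from h import *
# rebuild command pose: previous first-step target
sl=np.array([55.7,-100.1,57.5]);dr=np.array([0.25,0.63,-1.65])
p,r=getcmd();r0=r*R.from_rotvec(-dr*8,degrees=True);p0=p-r0.apply(sl)
print('cmd now',p0,'measured',arm.read_state()['position'])
json.dump([p0.tolist(),r0.as_quat().tolist()],open('cmd.json','w'))
Rt=down(-156.7)*R.from_euler('y',15,degrees=True);m=np.array([-22,1.9,-43.7])
G=np.array([473.5,-360.4,29+14]);t=G-Rt.apply(m);print(t);go(t,Rt)
print('down in tool axes per mm',Rt.inv().apply([0,0,-1]))
E
```

```text
cmd now [ 492.062 -263.166   75.018] measured [ 490.217 -263.287   74.942]
[ 444.346 -375.024    6.483]
slide [58.9, -101.9, 75.0] dr [0.31, 1.12, -1.64] max mm 139.5629607023296 deg 16.08
down in tool axes per mm [-0.259  0.     0.966]
```

step_arm([
  {"slide": [4,-7,4],"dr": [0.02,0.08,-0.1],"jaw": 5},
  {"slide": [12,-22,14],"dr": [0.06,0.24,-0.34],"jaw": 5},
  {"slide": [22,-40,26],"dr": [0.11,0.43,-0.62],"jaw": 5},
  {"slide": [33,-59,40],"dr": [0.17,0.63,-0.93],"jaw": 5},
  {"slide": [43,-76,54],"dr": [0.23,0.83,-1.22],"jaw": 5},
  {"slide": [52,-90,65],"dr": [0.28,1.0,-1.46],"jaw": 5},
  {"slide": [57,-99,72],"dr": [0.3,1.09,-1.6],"jaw": 5},
  {"slide": [58.9,-101.9,75],"dr": [0.31,1.12,-1.64],"jaw": 5},
])

```text
clock: 31.15
position: [442.0, -375.6, 6.1]
ee_rot: [-0.199, 0.971, -0.026, -0.128]
contact_force: [-0.2, -0.5, -3.3]
gripper_width: 24.9
grasp_force: 63.2
```

step_arm([
  {"slide": [-0.5,0,2],"dr": [0,0,0],"jaw": 5},
  {"slide": [-1,0,4],"dr": [0,0,0],"jaw": 5},
  {"slide": [-1.5,0,6],"dr": [0,0,0],"jaw": 5},
  {"slide": [-2.1,0,7.7],"dr": [0,0,0],"jaw": 5},
  {"slide": [-2.3,0,8.7],"dr": [0,0,0],"jaw": 5},
  {"slide": [-2.6,0,9.7],"dr": [0,0,0],"jaw": 5},
  {"slide": [-2.6,0,9.7],"dr": [0,0,0],"jaw": 5},
  {"slide": [-2.6,0,9.7],"dr": [0,0,0],"jaw": 5},
])

```text
clock: 32.15
position: [442.3, -375.2, -3.5]
ee_rot: [-0.199, 0.971, -0.026, -0.128]
contact_force: [0.0, -0.5, -2.9]
gripper_width: 25.3
grasp_force: 63.3
```

```bash
python3 - <<'E'
from h import *
adv([-2.6,0,9.7])
s=arm.read_state();p,r=getcmd();print(s['clock'],s['position'],p,(r.inv()*R.from_quat(s['ee_rot'])).as_rotvec(degrees=True),s['gripper_width'],s['grasp_force'],s['contact_force'],s['wrist_torque'])
im=shot('scene','s20.png')
h=cv2.cvtColor(im,cv2.COLOR_BGR2HSV);cl=np.full(h.shape[:2],'.');H,S,V=h[...,0],h[...,1],h[...,2]
cl[(H>=45)&(H<=80)&(S>90)]='g';cl[(S>175)&(H<18)]='o';cl[V<55]='#';cl[(S<50)&(V>=55)]='w'
i0=cv2.imread('pics/scene0.png');h=cv2.cvtColor(i0,cv2.COLOR_BGR2HSV);c2=np.full(h.shape[:2],'.');H,S,V=h[...,0],h[...,1],h[...,2]
c2[(H>=45)&(H<=80)&(S>90)]='g';c2[(S>175)&(H<18)]='o';c2[V<55]='#';c2[(S<50)&(V>=55)]='w'
for i in range(222,290,3):print(f'{i:3}',''.join(cl[i,50:150]),''.join(c2[i,50:150]))
E
```

```text
32.15 [ 442.299 -375.237   -3.515] [ 444.355 -374.995   -3.549] [-0.035 -0.001  0.145] 25.328507221033814 63.253333568573 [ 0.047 -0.466 -2.851] [ 0.194 -0.534  0.064]
222 ...............................############################w##...................................... ....................................................................................................
225 ...................##............############################....................................... ....................................gggggggggg......................................................
228 ...............#########........gg#####################..###........................................ ................................gggggggggggggggggggg................................................
231 ............##########ooo...ggggg##########################......................................... ..................######....ggggggggggggggggggggggggggggg...........................................
234 ............######ooooooooooo.gggwww######################ggggg..................................... ...
[... 3105 characters left out ...]
......................gggggggggggggggggggggg###gggggggggggggggggggggggggggg.......
282 www.........................................ggggggggggggggggggggggggggggggggggggggggggggg........... www.........................................ggggggggggggggggggggggggggggggggggggggggggggg...........
285 www#.............................................ggggggggggggggggggggggggggggggggggggg.............. w###.............................................ggggggggggggggggggggggggggggggggggggg..............
288 ##ww#.................................................ggggggggggggggggggggggggggggg................. #####.................................................ggggggggggggggggggggggggggggg.................
```

step_arm([
  {"slide": [-0.3,0,1],"dr": [0,-0.1,0],"jaw": 5},
  {"slide": [-0.6,0,2],"dr": [0,-0.2,0],"jaw": 5},
  {"slide": [-0.8,0,3],"dr": [0,-0.3,0],"jaw": 5},
  {"slide": [-1.1,0,4],"dr": [0,-0.3,0],"jaw": 5},
  {"slide": [-1.4,0,5],"dr": [0,-0.3,0],"jaw": 5},
  {"slide": [-1.6,0,6],"dr": [0,-0.3,0],"jaw": 5},
  {"slide": [-1.8,0,7],"dr": [0,-0.3,0],"jaw": 5},
  {"slide": [-1.8,0,7],"dr": [0,-0.3,0],"jaw": 5},
])

```text
clock: 33.2
position: [442.1, -375.1, -10.9]
ee_rot: [-0.2, 0.974, -0.022, -0.107]
contact_force: [-0.3, 1.3, -3.1]
gripper_width: 25.0
grasp_force: 63.3
```

```bash
cat > lay.py <<'E'
from h import *
def rep(f):
    s=arm.read_state();p,r=getcmd();print(s['clock'],s['position'],p,(r.inv()*R.from_quat(s['ee_rot'])).as_rotvec(degrees=True),s['gripper_width'],s['grasp_force'],s['contact_force'],s['wrist_torque'])
    im=shot('scene',f)
    o=[]
    for i in (im,cv2.imread('pics/scene0.png')):
        h=cv2.cvtColor(i,cv2.COLOR_BGR2HSV);cl=np.full(h.shape[:2],'.');H,S,V=h[...,0],h[...,1],h[...,2]
        cl[(H>=45)&(H<=80)&(S>90)]='g';cl[(S>175)&(H<18)]='o';cl[V<55]='#';cl[(S<50)&(V>=55)]='w';o.append(cl)
    for i in range(222,286,3):print(f'{i:3}',''.join(o[0][i,55:140]),''.join(o[1][i,55:140]))
E
python3 - <<'E'
from lay import *
adv([-1.8,0,7],[0,-.3,0]);rep('s21.png')
E
```

```text
33.2 [ 442.125 -375.132  -10.923] [ 444.293 -375.025  -10.776] [-0.045  0.015  0.138] 25.00300364116706 63.31376910209656 [-0.257  1.276 -3.071] [ 0.209 -0.487  0.001]
222 .........................################################............................ .....................................................................................
225 ..........................##############################............................. ...............................gggggggggg............................................
228 ..............##...........######################..####.............................. ...........................gggggggggggggggggggg......................................
231 ..........#########....gggg######################gg###............................... .............######....ggggggggggggggggggggggggggggg.................................
234 .......##########ooo.gggggg##########################ggggg........................... .........###########gggggggggggggggggggggggggggggggggggggg...........................
237 ........#####oooooooooooo.www###################
[... 2239 characters left out ...]
 .............................gggggggggggggggggggggg##########gggggggggggggggggggggggg .............................gggggggggggggggggggggg#############ggggggggggggggggggggg
279 ...................................gggggggggggggggggggggggggggggggggggggggggggggggggg ...................................gggggggggggggggggggggg###ggggggggggggggggggggggggg
282 .......................................ggggggggggggggggggggggggggggggggggggggggggggg. .......................................ggggggggggggggggggggggggggggggggggggggggggggg.
285 ............................................ggggggggggggggggggggggggggggggggggggg.... ............................................ggggggggggggggggggggggggggggggggggggg....
```

step_arm([
  {"slide": [-0.2,0,1],"dr": [0,-0.1,0],"jaw": 5},
  {"slide": [-0.4,0,2],"dr": [0,-0.2,0],"jaw": 5},
  {"slide": [-0.6,0,3],"dr": [0,-0.3,0],"jaw": 5},
  {"slide": [-0.8,0,4],"dr": [0,-0.3,0],"jaw": 5},
  {"slide": [-1,0,5],"dr": [0,-0.3,0],"jaw": 5},
  {"slide": [-1.1,0,5.5],"dr": [0,-0.3,0],"jaw": 5},
  {"slide": [-1.1,0,6],"dr": [0,-0.3,0],"jaw": 5},
  {"slide": [-1.1,0,6],"dr": [0,-0.3,0],"jaw": 5},
])

```text
clock: 34.25
position: [443.2, -375.8, -13.2]
ee_rot: [-0.201, 0.976, -0.019, -0.086]
contact_force: [0.6, 6.2, 17.4]
gripper_width: 24.8
grasp_force: 65.9
```

```bash
python3 - <<'E'
from lay import *
adv([-1.1,0,6],[0,-.3,0]);rep('s22.png')
E
```

```text
34.25 [ 443.211 -375.761  -13.199] [ 444.082 -375.12   -16.872] [ 0.136 -0.03   0.096] 24.84488983299199 65.87276816368103 [ 0.594  6.174 17.388] [ 1.853  1.116 -0.503]
222 ........................###########################w####............................. .....................................................................................
225 .........................##############################.............................. ...............................gggggggggg............................................
228 ..........................######################..####............................... ...........................gggggggggggggggggggg......................................
231 ..........########.....ggg######################gg###................................ .............######....ggggggggggggggggggggggggggggg.................................
234 .......##########oo.ggggg###########################gggggg........................... .........###########gggggggggggggggggggggggggggggggggggggg...........................
237 .......######oooooooooo..ww####################
[... 2240 characters left out ...]
 .............................ggggggggggggggggggggg##########ggggggggggggggggggggggggg .............................gggggggggggggggggggggg#############ggggggggggggggggggggg
279 ...................................ggggggggggggggggggggg#gggggggggggggggggggggggggggg ...................................gggggggggggggggggggggg###ggggggggggggggggggggggggg
282 .......................................ggggggggggggggggggggggggggggggggggggggggggggg. .......................................ggggggggggggggggggggggggggggggggggggggggggggg.
285 ............................................ggggggggggggggggggggggggggggggggggggg.... ............................................ggggggggggggggggggggggggggggggggggggg....
```

step_arm([
  {"slide": [0.4,0,-1.5],"dr": [0,0,0],"jaw": 5},
  {"slide": [0.7,0,-2.7],"dr": [0,0,0],"jaw": 5},
  {"slide": [0.7,0,-2.7],"dr": [0,0,0],"jaw": 24},
  {"slide": [0.7,0,-2.7],"dr": [0,0,0],"jaw": 28},
  {"slide": [0.7,0,-2.7],"dr": [0,0,0],"jaw": 34},
  {"slide": [0.7,0,-2.7],"dr": [0,0,0],"jaw": 48},
  {"slide": [0.7,0,-2.7],"dr": [0,0,0],"jaw": 60},
  {"slide": [0.7,0,-2.7],"dr": [0,0,0],"jaw": 60},
])

```text
clock: 35.3
position: [441.7, -375.4, -14.2]
ee_rot: [-0.2, 0.976, -0.018, -0.087]
contact_force: [-0.4, -0.2, -0.7]
gripper_width: 60.1
grasp_force: 0.0
```

```bash
python3 - <<'E'
from lay import *
adv([.7,0,-2.7]);rep('s23.png')
p,r=getcmd();print(r.inv().apply([0,0,160]))
E
```

```text
35.3 [ 441.701 -375.439  -14.196] [ 443.886 -375.203  -14.091] [-0.034  0.008  0.149] 60.07185336501111 0.0 [-0.384 -0.248 -0.711] [ 0.107 -0.303 -0.041]
222 ........................################################............................. .....................................................................................
225 .........................##########################..###............................. ...............................gggggggggg............................................
228 ..............#...........##############################............................. ...........................gggggggggggggggggggg......................................
231 ..........########.....ggg#############################.............................. .............######....ggggggggggggggggggggggggggggg.................................
234 .......##########oo.ggggg##w########################gggggg........................... .........###########gggggggggggggggggggggggggggggggggggggg...........................
237 .......######ooooooooo..www#############ggg########ggggggggggg
[... 2254 characters left out ...]
..gggggggggggggggggggg##########ggggggggggggggggggggggggg .............................gggggggggggggggggggggg#############ggggggggggggggggggggg
279 ...................................gggggggggggggggggggggggggggggggggggggggggggggggggg ...................................gggggggggggggggggggggg###ggggggggggggggggggggggggg
282 .......................................ggggggggggggggggggggggggggggggggggggggggggggg. .......................................ggggggggggggggggggggggggggggggggggggggggggggg.
285 ............................................ggggggggggggggggggggggggggggggggggggg.... ............................................ggggggggggggggggggggggggggggggggggggg....
[  28.242   -0.071 -157.488]
```

step_arm([
  {"slide": [1,0,-6],"dr": [0,0,0],"jaw": 65},
  {"slide": [3,0,-18],"dr": [0,0,0],"jaw": 70},
  {"slide": [6.3,0,-35],"dr": [0,0,0],"jaw": 75},
  {"slide": [10.8,0,-60],"dr": [0,0,0],"jaw": 75},
  {"slide": [16,0,-90],"dr": [0,0,0],"jaw": 75},
  {"slide": [21.5,0,-120],"dr": [0,0,0],"jaw": 75},
  {"slide": [26,0,-145],"dr": [0,0,0],"jaw": 75},
  {"slide": [28.2,0,-157.5],"dr": [0,0,0],"jaw": 75},
])

```text
clock: 36.35
position: [442.6, -375.6, 148.7]
ee_rot: [-0.2, 0.976, -0.019, -0.085]
contact_force: [-0.4, -0.2, -0.6]
gripper_width: 74.8
grasp_force: 0.0
```

```bash
python3 - <<'E'
from lay import *
import tail
adv([28.2,0,-157.5])
print('tail',tail.tail());rep('s24.png')
c=cam('scene');im=cv2.imread('pics/s24.png');s2=cv2.imread('pics/s2.png')
# other bystanders: change between first and current scene picture
d=(np.abs(cv2.imread('pics/scene0.png').astype(int)-im).max(2)>40).astype(np.uint8)
for k in cv2.findContours(cv2.morphologyEx(d,cv2.MORPH_OPEN,np.ones((3,3))),cv2.RETR_EXTERNAL,cv2.CHAIN_APPROX_NONE)[0]:
    if cv2.contourArea(k)>30:print('changed',cv2.boundingRect(k),cv2.contourArea(k))
# panel top-edge corners expected vs picture
for p in[(-18,-90,120),(0,-90,120),(0,90,120),(-18,90,120),(0,-90,75),(0,90,75)]:print(p,proj(c,cr(np.array(p)+[2.4,0,0])))
h=cv2.cvtColor(im,cv2.COLOR_BGR2HSV);cl=np.full(h.shape[:2],'.');H,S,V=h[...,0],h[...,1],h[...,2]
cl[(S>150)&(H<18)]='o';cl[((H<=5)|(H>176))&(S>170)]='R';cl[V<55]='#';cl[(S<50)&(V>=40)]='w';cl[(S<50)&(V>=170)]='W'
for i in range(172,250,2):print(f'{i:3}',''.join(cl[i,175:285]))
E
```

```text
tail [(60.5, array([199. , 221.6])), (157.0, array([194.8, 199.5]))]
36.4 [ 443.041 -375.966  149.572] [ 443.898 -375.12   145.914] [ 0.221 -0.208  0.165] 75.15738912751513 0.0 [-0.193  0.772  1.033] [ 0.136 -0.325  0.03 ]
222 ..................................................................................... .....................................................................................
225 ...............................gggggggggg............................................ ...............................gggggggggg............................................
228 ..............#............gggggggggggggggggggg...................................... ...........................gggggggggggggggggggg......................................
231 ..........########.....ggggggggggggggggggggggggggggg................................. .............######....ggggggggggggggggggggggggggggg.................................
234 .......##########oo.gggggggggggggggggggggggggggggggggggggg........................... .........###########gggggggggggggggggggggggggggggggggggggg.........................
[... 7618 characters left out ...]
o.........
238 oooooooooooo.wwwwwwww.......................o..............wwwwwwwwwwwwwwwww......ooooooooooooooooooo.........
240 ooooooooooooo..wwwwwwww...............................wwwwwwwwwwwwwwwww.......ooooooooooooooooooooooo.........
242 ooooooooooooooo..wwwwwwww..........................wwwwwwwwwwwwwww.......oooooooooooooooooooooooooooo.........
244 oooooooooooooooo..wwwwwwwwwwwwww.................wwwwwwwwwwwww.......oooooooooooooooooooooooooooooooo.........
246 oooooooooooooooooo..wwwwwwwwwwwwww...........wwwwwwwwwwww.......ooooooooooooooooooooooooooooooooooooo.........
248 ooooooooooooooooooo..wwwwwwwwwwwwwwwwwwwwwwwwwwwwwwww.......oooooooooooooooooooooooooooooooooooooooooo........
```

```bash
python3 -c "
from bench import arm
print(arm.job_done())"
```

```text
the job is handed in; nothing more can be done
None
```

I handed the job in at about 36 s, with no score returned: the white panel stands on the ledge against both slats, and the wedge was tapped until the camera showed no further advance, with its tightness not checked any other way. The mallet slipped in the grip while tapping, but is back flat on its mat about 8 mm from where it started.

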